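# Ready the edge-dip warmer: slide the pot over, trim the heat

## Task

Get the edge-dip warmer ready: first slide the empty steel pot, without lifting it, from its parking ring so that it stands centred on the heating ring (the one with the round disc in its middle). Then take the black tuning tool from its stand, put its blade into the slotted trimmer screw on the control box, gently turn the screw clockwise until its pointer faces the tab of the limit ring around it, and hang the tool back upright in its stand. Turn the screw only with the tool and leave the other things on the bench where they are.

Things in the scene. Friction and masses are not known exactly. Their poses are not given: they have to be found in the camera images.
- pot_center (a point): Low, open, empty, round steel pot with straight sides: 110 mm across, 50 mm high, wall 4 mm, inner floor 6 mm above its underside, about 0.5 kg; two small wire ears. It stands on the flat plate (top 20 mm above the bench); the point is at its middle, half-way up. It slides with a good deal of friction: push or drag it low, or it tips.
- heat_ring: Heating place on the warming plate: a marked circle of 120 mm diameter with a solid round disc (80 mm) in its middle, flush with the plate. Origin: its centre, on the plate's top (20 mm above the bench).
- park_ring: Parking place on the warming plate: a marked circle of 120 mm without a disc, 150 mm from the heating place; the pot starts here. The two places may be swapped left and right. Origin: its centre on the plate's top. The plate is 170 mm x 310 mm, 20 mm high, and fixed.
- tool_grip (a point): Middle of the handle of the loose black plastic tuning tool (130 mm long, 60 g), which hangs blade down in the stand. The handle is 24 mm (along x) x 16 mm (along y) x 70 mm; the point is 95 mm above the blade's tip; z points from blade to handle. Grip it across the 16 mm flats. At the handle's foot is a flange, 46 mm across, 5 mm thick, its underside 55 mm above the tip.
- tool_tip (a point): Middle of the tuning tool's blade edge, same axes as the handle. The flat blade is 26 mm wide (along x), 4 mm thick (along y) and 16 mm long; above it is a round shaft 12 mm thick up to the flange.
- stand_top (a point): Fixed wooden tool stand, 90 x 90 mm, 70 mm high. In its top is a square hole of 36 mm; the tool hangs in it by its flange, the blade's tip 55 mm below the top. The point is the centre of the hole, level with the top. Stand and control box may be on either side of the bench.
- slot (a point): Centre of the slot's floor in the trimmer screw, a white disc 48 mm across, 14 mm proud of a panel that slopes 20 degrees down towards the front; the screw's axis is square to the panel. Slot 8 mm wide, 35 mm long, 8.5 mm deep, ends closed. x lies along the slot towards the pointer, z along the axis, outward. It turns stiffly (0.06 N m) and stays; the blade has about 0.15 rad of play either way.
- pointer (a point): End of the black pointer on the rim of the trimmer screw, 30 mm from the screw's axis and 8 mm above the panel; x points outward from the axis, z along the axis. The grey control box is 116 x 110 mm, up to 85 mm high at its rear, and fixed.
- mark (a point): The point where the pointer's end must come: the inner end of the tab on the steel limit ring around the screw, 30 mm from the screw's axis and 8 mm above the panel; x points outward from the axis, z along the axis. The ring is very stiff and is to be left as it is.
- trimmer (a joint): Angle of the trimmer screw in rad, growing clockwise as seen from above; 0 with the pointer at the top of the slope, stops at -0.8 and 3.2.
- limit_ring (a joint): Angle of the limit ring's tab, same zero and sense as the trimmer: the screw is set when both are equal.
- jar_center (a point): Grey jar with a steel lid, 54 mm across, 70 mm high, a bystander near the front; the point is at its middle.
- wrench: Wrench, 150 mm long, lying on the bench near the front, a bystander.
- spare_wheel: Spare grinding wheel, 150 mm across, 22 mm thick, lying behind the plate, a bystander; origin under its centre.
- mug: Mug, 80 mm across, 90 mm high, behind the plate, a bystander; origin under its centre.
- brush: Brush, 180 mm long, lying at the left behind, a bystander.
- oilstone: Oilstone, 50 x 150 x 25 mm, lying at the right behind, a bystander; origin under its centre.
There are look-alikes about, which are no part of the job. What is shaped like the part that bears pot_center but blue or purple is not meant.

How it is judged (in metres and radians):
On the way, in this order (a step that is already met when the one before it is completed fails the run):
1. the pot stands centred on the heating ring (within 12 mm), at rest (horizontal distance between pot_center and heat_ring below 0.012 m and height (world z) of pot_center below 0.048 m and angular speed of pot below 0.2 rad/s and linear speed of pot below 0.02 m/s), for 0.2 s.
2. the blade is in the screw's slot, at least 5 mm deep (distance between tool_tip and slot below 0.008 m and z of tool_tip in the frame of slot below 0.004 m), for 0.1 s.
3. with the tool in the slot, the pointer comes to the tab (within 3.5 mm) (distance between tool_tip and slot below 0.012 m and distance between pointer and mark below 0.0035 m), for 0.1 s.
At the end, for the whole second after the job is handed in: The screw's pointer is within 3.5 mm of the limit ring's tab (about 0.12 rad), the pot stands flat and centred on the heating ring within 12 mm, and the tool hangs upright in its stand, flange on the top, let go and at rest (distance between pointer and mark below 0.0035 m and horizontal distance between pot_center and heat_ring below 0.012 m and height (world z) of pot_center below 0.048 m and angle between pot_center's own z axis and vertical below 0.08 rad and horizontal distance between tool_tip and stand_top below 0.012 m and z of tool_tip in the frame of stand_top below -0.05 m and angle between tool_tip's own z axis and vertical below 0.1 rad and linear speed of each of tuner, pot below 0.02 m/s); the robot touches nothing.
It fails at once if the pot is lifted off the plate or tipped (height (world z) of pot_center above 0.053 m or angle between pot_center's own z axis and vertical above 0.2 rad).
It fails at once if the screw is turned with the fingers instead of the tool (contact force between the fingers and trimmer above 2 N).
It fails at once if the screw is pressed hard with the tool (over 45 N) (contact force between tuner and trimmer above 45 N).
It fails at once if a bystander is pushed away (over 30 mm) (distance of any of jar_center, wrench, spare_wheel, mug, brush, oilstone from where it was at the start of the episode above 0.03 m).
It also fails if it takes over 72 s, if anything falls off the work surface, if the arm or the gripper's body presses on something with over 40 N, if the wrist force passes 120 N, or if a joint passes its speed limit or range.

## Robot

A 6-joint arm with a two-finger parallel gripper is mounted at the origin on the work surface. World frame = base frame: x ahead of the robot, y to its left, z up, the work surface at z = 0. Lengths are in m, angles in degrees, forces in N, time in s.
With the tool pointing down it reaches from about 0.25 to 0.775 m from the base axis. Payload 4 kg.
Tool frame: the origin (TCP) lies midway between the tips of the shut fingers; the grasp point (between the pads) lies bot.grasp_offset behind it (bot.grasp_offset is the distance from the TCP to the grasp point, in m); z points along the fingers, y is the line along which they close (so a half turn about z gives the same grasp; the last joint's range is limited). The gripper opens to 85 mm and grips with 20 to 120 N. Pads are 22 mm wide; open, the fingers measure 114 mm over their backs; the gripper's body (76 mm by 85 mm) begins 54 mm behind the grasp point. The pads swing forward as they close: fully open they stand 13 mm farther back than shut.
Start: joints at [-78.73, 4.996, 78.535, -0, 96.463, -5.907], TCP at [0.162, -0.525, 0.231] pointing down, gripper open.
Joint ranges: [-177.83, 177.83], [-43.37, 116.18], [15.69, 146.23], [-61.86, 241.86], [9.47, 152.12], [-147.06, 147.06]. Speed limits (degrees/s): [159.86, 159.86, 180, 180, 180, 180].

## Interface

Orientations are given as [roll, pitch, yaw] about the fixed x, y, z axes, in that order (R = Rz(yaw) Ry(pitch) Rx(roll)).
In Python, from cell import bot gives the robot as it stands. The module is installed in compiled form; this text tells all that it offers.
- The arm moves only by the tool servo_tool, never from a script. Its argument "moves" is a list of rows, each an object of numbers: "dx", "dy", "dz": the shift along the tool's x, y, z in mm; "roll": the turn about the tool's z in rad; "hand": the opening in per cent of the stroke, from 0 (shut) to 100 (fully open). A call has 1 to 8 rows; each row is the pose to reach, as a shift and turn from the pose commanded when the call began, along the tool's axes at that moment; what a row does not reach only later rows make up. A row lasts 1/12 s, in which the tool goes at most 41.7 mm and 7.16 degrees, less where a joint would pass 70% of its speed; a pose out of reach is approached as far as the arm can. A call with a gripper value outside its range is refused whole. The fingers move at their own pace and stop on an object; the grip force is fixed at half the most. Time passes only in rows, so rows that repeat a pose let the fingers close. It gives the time, the measured TCP pose, the force, the opening and the grip force at its end, in the units of the state.
- bot.read_state(): the state, without advancing time (a new reading comes with each control period).
- bot.grab_frame(name): name is "scene" or "top"; returns a dict with "img" (400x640x3 uint8, red, green, blue), "depth" (400x640 float32, m along the optical axis (not along the pixel's ray), 0 where there is no reading), "K" (3x3 intrinsics, pixels), "R" (3x3) and "t" (3): a world point X has camera coordinates R X + t. Camera axes: x right, y down, z forward; pixel columns grow to the right and rows downward; lengths in m; the calibration is good to about 2 mm. A picture is of the moment at which its call begins.
- bot.finish_job(): hands the job in; it is judged then, once.
Trained networks look in a picture, given as the dict that the camera call returned (one of the last four; its "shot" number tells which), for a name from the list of things; names that differ only in an ending like _2 or _b are one class to them, and where a whole thing is asked for, a point or a joint stands for the part that bears it (a point fixed in the world has none). Each returns a list of dicts, best first, with "score" (0 to 1); they miss things now and then, are a little off and sometimes report something else, mostly with a low value. They report only what shows in the picture. A call takes as long as a camera call. They do not tell look-alikes from the thing itself.
- bot.boxes_of(picture, label): "extent" ([left, top, width, height] in pixels, round what is visible of it).
- bot.cut_out(picture, label): "pixels" (400x640 bool, what is visible of it) and "extent" ([left, top, width, height] in pixels, round what is visible of it).
The state is a dict: "time": time; "q": joint angles; "joint_velocities": joint speeds; "effort": joint torques, N m; "ee_pos": TCP position; "tcp_rot": TCP orientation; "wrist_force": force on the tool from outside, world axes, zero at the start; "ft_torque": the same for the moment, N m; "finger_gap": opening from 0.0 (shut) to 1.0 (fully open); "finger_force": force on a finger pad.
Only numpy, scipy, OpenCV 4.12 (cv2) and the standard library are available. Lean on these libraries where they do the work, as an engineer would, in place of code of your own. Each camera call takes 0.05 s, during which the arm holds its last target. There are 200 camera calls.

## Working session

There is one attempt and no reset: what is moved stays moved. The work goes in short steps, Python scripts to look and compute and a tool call to move; the robot and the scene stay as the last step left them, time stands still between calls to the robot, and variables do not carry over. Pictures are saved under pics/ and viewed, at most 10 in all, crops included, and the job is handed in when it is done.

Besides the shell and the picture viewer there is one more tool, called after "Request:" as name([rows], argument=value, ...), one row to a line, values as JSON. servo_tool: Moves the arm, as the interface text tells. Its arguments: {"type":"object","properties":{"moves":{"type":"array","items":{"type":"object","properties":{"dx":{"type":"number"},"dy":{"type":"number"},"dz":{"type":"number"},"roll":{"type":"number"},"hand":{"type":"number"}}}}},"required":["moves"]}

```bash
mkdir -p pics
cat > h.py <<'E'
import numpy as np, cv2
from cell import bot
def pts(f):
    K=f["K"];d=f["depth"];v,u=np.indices(d.shape)
    c=np.stack([(u-K[0,2])/K[0,0]*d,(v-K[1,2])/K[1,1]*d,d],-1)
    w=(c-f["t"])@f["R"]
    w[d==0]=np.nan
    return w
def save(f,n,crop=None,s=1):
    im=f["img"][:,:,::-1]
    if crop: x,y,w,h=crop; im=im[y:y+h,x:x+w]
    cv2.imwrite("pics/"+n,cv2.resize(im,None,fx=s,fy=s,interpolation=cv2.INTER_CUBIC))
E
python3 - <<'E'
from h import *
s=bot.read_state(); print(s["ee_pos"],s["tcp_rot"],s["time"],bot.grasp_offset)
for n in ("scene","top"):
    f=bot.grab_frame(n); save(f,n+"0.png"); w=pts(f); np.savez(n+"0.npz",w=w,**f)
    print(n,"cam",-f["R"].T@f["t"])
    for l in ("pot_center","heat_ring","park_ring","tool_grip","stand_top","slot","pointer","mark","limit_ring","jar_center","mug","trimmer"):
        try:
            for r in bot.cut_out(f,l)[:3]:
                p=w[r["pixels"]]; p=p[~np.isnan(p[:,0])]
                print(l,round(r["score"],2),r["extent"],np.round(np.median(p,0),3),np.round(p.max(0),3))
        except Exception as e: print(l,e)
print(bot.read_state()["time"])
E
```

```text
[ 0.16231319 -0.52496111  0.23013016] [-1.79870165e+02 -1.27296455e-02  1.71755837e+01] 0.0 0.0187
scene cam [1.27884234 0.09733958 1.01912735]
pot_center 0.9 [272.8, 198.0, 62.2, 46.5] [ 0.579 -0.087  0.035] [ 0.645 -0.013  0.073]
pot_center 0.77 [241.2, 97.1, 35.9, 42.1] [ 0.237 -0.312  0.023] [ 0.326 -0.255  0.057]
pot_center 0.63 [163.1, 137.3, 42.1, 41.1] [ 0.445 -0.454  0.02 ] [ 0.526 -0.393  0.054]
heat_ring 0.68 [348.9, 221.5, 28.3, 26.4] [0.585 0.062 0.019] [0.624 0.101 0.025]
heat_ring 0.46 [463.9, 193.4, 24.2, 20.7] [0.459 0.314 0.073] [0.482 0.335 0.084]
tool_grip 0.65 [231.8, 155.4, 16.6, 23.7] [ 0.516 -0.266  0.082] [ 0.531 -0.247  0.146]
tool_grip 0.23 [459.6, 193.8, 31.1, 14.3] [0.471 0.306 0.07 ] [0.49  0.353 0.077]
stand_top 0.77 [221.9, 163.0, 41.6, 46.2] [ 0.542 -0.259  0.065] [ 0.563 -0.217  0.075]
slot 0.52 [468.1, 194.8, 19.4, 16.9] [0.457 0.314 0.074] [0.479 0.336 0.084]
pointer 0.77 [464.2, 192.9, 25.6, 19.5] [0.457 0.315 0.073] [0.479 0.338 0.084]
mark 0.55 [458.2, 194.4, 33.2, 13.9] [0.47  0.318 0.069] [0.49  0.356 0.079]
mark 0.55 [234.5, 153.4, 14.2, 26.8
[... 1145 characters left out ...]
0.449 0.314 0.073] [0.476 0.34  0.085]
pointer 0.75 [136.4, 213.9, 23.3, 24.5] [0.451 0.313 0.073] [0.476 0.334 0.085]
pointer 0.19 [398.7, 191.3, 18.0, 21.4] [ 0.504 -0.265  0.077] [ 0.529 -0.249  0.149]
mark 0.71 [134.9, 208.2, 27.6, 31.6] [0.453 0.313 0.064] [0.487 0.351 0.079]
mark 0.48 [382.0, 179.4, 49.8, 44.5] [ 0.506 -0.262  0.069] [ 0.568 -0.218  0.15 ]
limit_ring 0.59 [129.3, 208.0, 39.4, 31.8] [0.46  0.309 0.067] [0.487 0.353 0.079]
jar_center 0.9 [326.5, 245.2, 22.9, 24.4] [ 0.385 -0.111  0.069] [ 0.411 -0.087  0.075]
mug 0.97 [323.3, 55.6, 50.9, 46.5] [ 0.803 -0.146  0.036] [ 0.868 -0.074  0.095]
trimmer 0.62 [140.8, 209.7, 16.8, 24.9] [0.449 0.314 0.074] [0.475 0.34  0.085]
1.3
```

Run:
```python
from h import *
f=np.load("top0.npz"); im=f["img"][:,:,::-1]
cv2.imwrite("pics/top0c.png",cv2.resize(im[20:380,90:550],None,fx=1.7,fy=1.65,interpolation=cv2.INTER_CUBIC))
a=cv2.resize(im[190:250,115:185],(560,480),interpolation=cv2.INTER_CUBIC)
cv2.imwrite("pics/box0.png",a)
```

```text
(no output)
```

View pics/top0c.png

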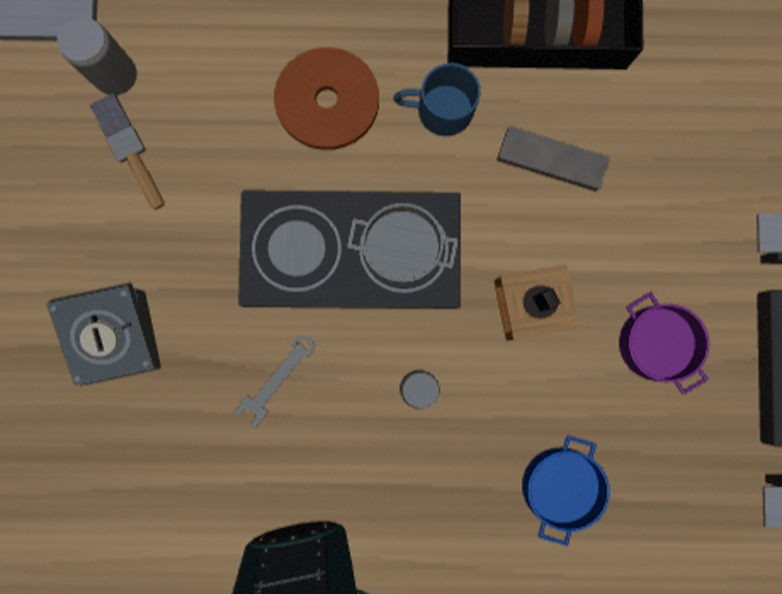

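View pics/box0.png

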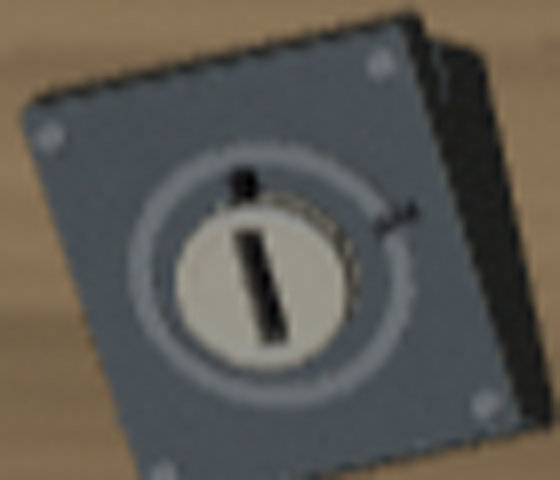

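The steel pot stands on the parking ring at crop (402,247), which is full image about (326,170). The purple one at (664,342) and the blue one at (565,488) are look-alikes. The heating disc is at (296,248). The screw's pointer faces upslope and the tab is up-right of it, at crop (395,217).

```bash
cat > meas.py <<'E'
from h import *
def circ(p):
    A=np.c_[2*p,np.ones(len(p))];s=np.linalg.lstsq(A,(p**2).sum(1),rcond=None)[0]
    return s[:2],np.sqrt(s[2]+s[0]**2+s[1]**2)
def ray(f,u,v,n,d):  # intersect pixel ray with plane n.x=d
    o=-f["R"].T@f["t"]; r=f["R"].T@np.linalg.inv(f["K"])@np.array([u,v,1.]); return o+r*(d-n@o)/(n@r)
Z=np.array([0,0,1.])
def rect(w,m): 
    return cv2.minAreaRect((w[m][:,:2]*1000).astype(np.float32))
def pot(f,w):
    m=(w[...,2]>.064)&(w[...,2]<.078)&(w[...,0]>.5)&(w[...,0]<.66)&(w[...,1]>-.17)&(w[...,1]<.15)
    p=w[m][:,:2]; c,r=circ(p)
    for _ in range(5):
        k=abs(np.hypot(*(p-c).T)-.0535)<.006; c,r=circ(p[k])
    return c,r,k.sum()
if __name__=="__main__":
    for n in ("top","scene"):
        f=np.load(n+"0.npz"); w=f["w"]; x,y,z=np.moveaxis(w,-1,0)
        print(n,"pot",pot(f,w))
        print("plate",rect(w,(z>.014)&(z<.026)&(x>.45)&(x<.7)&(abs(y)<.2)))
        st=(x>.44)&(x<.58)&(y>-.34)&(y<-.19)
        print("stand",rect(w,st&(z>.064)&(z<.0725)),"handle",rect(w,st&(z>.142)),w[st&(z>.142)].mean(0),"flange",rect(w,st&(z>.0735)&(z<.08)))
        b=(x>.37)&(x<.53)&(y>.23)&(y<.4)&(z>.03)
        P=w[b]; 
        # panel plane by RANSAC
        rng=np.random.default_rng(0);best=0
        for _ in range(400):
            q=P[rng.choice(len(P),3)];nn=np.cross(q[1]-q[0],q[2]-q[0]);L=np.linalg.norm(nn)
            if L<1e-6: continue
            nn=nn/L*np.sign(nn[2]);k=abs((P-q[0])@nn)<.0015
            if k.sum()>best: best=k.sum();bk=k
        Q=P[bk];c0=Q.mean(0);nn=np.linalg.svd(Q-c0)[2][2];nn*=np.sign(nn[2])
        print("normal",nn,np.degrees(np.arccos(nn[2])),np.degrees(np.arctan2(-nn[1],-nn[0])),best)
        h=(w-c0)@nn
        sc=b&(h>.0115)&(h<.0165)
        g=w[sc]; e1=-(Z-nn[2]*nn); e1=Z-nn[2]*nn; e1/=np.linalg.norm(e1); e2=np.cross(nn,e1)
        uv=np.c_[(g-c0)@e1,(g-c0)@e2].astype(np.float32)*1000
        hull=cv2.convexHull(uv); (cc,rr)=cv2.minEnclosingCircle(hull); print("screw r",rr, "n",len(g))
        cw=c0+e1*cc[0]/1e3+e2*cc[1]/1e3; print("axis pt on panel",cw,"slot floor",cw+nn*.0055,"box rect",cv2.minAreaRect(np.c_[(Q-c0)@e1,(Q-c0)@e2].astype(np.float32)*1000), )
        if 0: pass
        # rectified panel view at height 8mm and 14mm
        S=6; G=np.arange(-240,241)
        for hh in (.008,.014):
            jj,ii=np.meshgrid(G,G)
            X=cw+nn*hh+(-ii[...,None]*e1-jj[...,None]*e2)/(S*1000)   # up=upslope, left=+e2
            c=X@f["R"].T+f["t"]; pix=c@f["K"].T; mp=(pix[...,:2]/pix[...,2:]).astype(np.float32)
            cv2.imwrite(f"pics/rect_{n}_{int(hh*1000)}.png",cv2.remap(np.ascontiguousarray(f["img"][:,:,::-1]),mp,None,cv2.INTER_CUBIC))
    a=np.hstack([cv2.resize(cv2.imread(f"pics/rect_{n}_8.png"),(400,400)) for n in ("top","scene")]); 
    for k in (0,400): cv2.circle(a,(k+200,200),int(30*5),(0,255,0),1); cv2.circle(a,(k+200,200),2,(0,0,255),-1)
    cv2.imwrite("pics/rect.png",a)
E
python3 meas.py
```

```text
top pot (array([ 0.58595341, -0.08664289]), np.float64(0.05271065814680565), np.int64(278))
plate ((583.0134887695312, -14.022079467773438), (170.31057739257812, 308.94073486328125), 0.22641518712043762)
stand ((506.56195068359375, -270.92181396484375), (89.91189575195312, 91.21613311767578), 11.352399826049805) handle ((506.1435852050781, -270.036865234375), (23.635082244873047, 15.358368873596191), 26.208614349365234) [ 0.5057953  -0.27008549  0.14539678] flange ((507.17437744140625, -270.9830627441406), (91.42996978759766, 82.04048919677734), 15.797515869140625)
normal [-0.3302782  -0.08778368  0.93979271] 19.983226213291115 14.884355755352523 1078
screw r 24.019821166992188 n 224
axis pt on panel [0.45097691 0.3144824  0.06200757] slot floor [0.44916038 0.31399959 0.06717643] box rect ((-2.061809539794922, 1.8139495849609375), (109.65070343017578, 123.00711059570312), 88.5792465209961)
scene pot (array([ 0.58886554, -0.08586642]), np.float64(0.05270120536306298), np.int64(286))
plate ((585.6749267578125, -13.957366943359375), (172.98362731933594, 310.1493225097656), 0.3985641896724701)
stand ((509.2429504394531, -270.30511474609375), (92.87846374511719, 90.73026275634766), 11.277154922485352) handle ((509.5419921875, -269.2658996582031), (24.445850372314453, 14.948956489562988), 32.26277160644531) [ 0.51031487 -0.26937007  0.14419443] flange ((509.700927734375, -269.9259338378906), (44.37468719482422, 47.06354522705078), 42.9509391784668)
normal [-0.33357643 -0.07842631  0.93945521] 20.039734383366213 13.230385778051213 645
screw r 25.44713020324707 n 142
axis pt on panel [0.45487462 0.31356534 0.06156885] slot floor [0.45303995 0.31313399 0.06673585] box rect ((-5.741413116455078, 1.1622505187988281), (110.35569763183594, 128.07704162597656), 89.78964233398438)
```

View pics/rect.png

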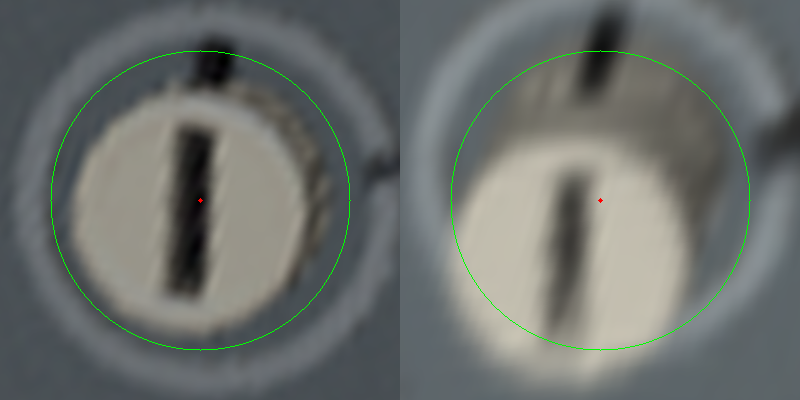

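The rectified views show the pointer about 5° clockwise of upslope and the tab at about 75–79°. First the pot: I'll pinch its front wall and drag it. Next I need the heat-disc centre and the arithmetic for the moves.

```bash
cat > go.py <<'E'
import sys
from h import *
def rel(x,y,z,yaw=None):
    s=bot.read_state(); p=np.array(s["ee_pos"]); a=np.radians(s["tcp_rot"][2]); d=np.array([x,y,z])-p
    print("t",round(s["time"],2),"pos",np.round(p,4),"yaw",round(np.degrees(a),1),"rot",np.round(s["tcp_rot"],1),"q",np.round(s["q"],0),"F",np.round(s["wrist_force"],1),"gap",round(s["finger_gap"],3))
    print("dx %.1f dy %.1f dz %.1f"%(1e3*(d[0]*np.cos(a)+d[1]*np.sin(a)),1e3*(d[0]*np.sin(a)-d[1]*np.cos(a)),-1e3*d[2]), "" if yaw is None else "roll %.3f"%(-np.radians(yaw)+a))
if __name__=="__main__": rel(*map(float,sys.argv[1:]))
E
python3 - <<'E'
from h import *; from meas import ray,Z
for n in("top","scene"):
    f=np.load(n+"0.npz"); w=f["w"];g=f["img"].astype(float).mean(2)
    x,y,z=np.moveaxis(w,-1,0)
    m=((x-.586)**2+(y-.062)**2<.049**2)&(z<.03); t=(g[m].max()+g[m].min())/2
    d=m&(g>np.percentile(g[m],30)); k=cv2.connectedComponentsWithStats((m&(g>t*.8)).astype(np.uint8)); i=1+np.argmax(k[2][1:,4]);L=k[1]==i
    v,u=np.nonzero(L); c=np.array([ray(f,a,b,Z,.02) for a,b in zip(u,v)]); print(n,c.mean(0),2*np.sqrt(np.var(c,0)*1)*2, g[m].min(),g[m].max())
E
```

```text
top [0.58139682 0.0603733  0.02      ] [8.34044348e-02 8.09298854e-02 1.37825497e-15] 46.0 115.66666666666667
scene [0.58438314 0.0619137  0.02      ] [8.26693125e-02 8.29007622e-02 1.16065776e-15] 60.0 148.66666666666666
```

Request:
servo_tool([
  {"dx": 242,"dy": -155,"roll": -0.64,"hand": 50},
  {"dx": 242,"dy": -155,"roll": -0.64,"hand": 50},
  {"dx": 242,"dy": -155,"roll": -0.64,"hand": 50},
  {"dx": 242,"dy": -155,"roll": -0.64,"hand": 50},
  {"dx": 242,"dy": -155,"roll": -0.64,"hand": 50},
  {"dx": 242,"dy": -155,"roll": -0.64,"hand": 50},
  {"dx": 242,"dy": -155,"roll": -0.64,"hand": 50},
  {"dx": 242,"dy": -155,"roll": -0.64,"hand": 50},
])

```text
validation failed for argument at $.mo...
```

```bash
python3 go.py .5345 -.0865 .13 90
```

```text
t 1.3 pos [ 0.1624 -0.5255  0.2313] yaw 17.2 rot [180.   -0.   17.2] q [-79.   5.  79.   0.  96.  -6.] F [ 0.5 -0.1 -0.1] gap 1.001
dx 485.1 dy -309.5 dz 101.3 roll -1.271
```

Request:
servo_tool([
  {"dx": 40,"dy": -25,"dz": 0,"roll": -0.1,"hand": 50},
])

```text
time: 1.38
ee_pos: [0.1863, -0.4974, 0.2303]
tcp_rot: [180.0, 0.2, 22.6]
wrist_force: [1.0, -0.4, 0.5]
finger_gap: 0.888
finger_force: 0.0
```

```bash
python3 go.py .5345 -.0865 .13 90
```

```text
t 1.38 pos [ 0.1863 -0.4974  0.2303] yaw 22.6 rot [180.    0.2  22.6] q [-75.   3.  81.  -0.  96.  -8.] F [ 1.  -0.4  0.5] gap 0.888
dx 479.3 dy -245.6 dz 100.3 roll -1.177
```

Request:
servo_tool([
  {"dx": 236,"dy": -119,"dz": 0,"roll": -0.8,"hand": 50},
  {"dx": 236,"dy": -119,"dz": 0,"roll": -0.8,"hand": 50},
  {"dx": 236,"dy": -119,"dz": 0,"roll": -0.8,"hand": 50},
  {"dx": 236,"dy": -119,"dz": 0,"roll": -0.8,"hand": 50},
  {"dx": 236,"dy": -119,"dz": 0,"roll": -0.8,"hand": 50},
  {"dx": 236,"dy": -119,"dz": 0,"roll": -0.8,"hand": 50},
  {"dx": 236,"dy": -119,"dz": 0,"roll": -0.8,"hand": 50},
  {"dx": 236,"dy": -119,"dz": 0,"roll": -0.8,"hand": 50},
])

```text
time: 2.05
ee_pos: [0.3627, -0.2897, 0.2317]
tcp_rot: [179.9, -0.0, 69.1]
wrist_force: [0.8, -0.6, 0.5]
finger_gap: 0.503
finger_force: 0.0
```

```bash
python3 go.py .5345 -.0865 .13 90
```

```text
t 2.05 pos [ 0.3627 -0.2897  0.2317] yaw 69.1 rot [179.9  -0.   69.1] q [-46.  -6.  89.   0.  97. -25.] F [ 0.8 -0.6  0.5] gap 0.503
dx 251.0 dy 88.2 dz 101.7 roll -0.364
```

Request:
servo_tool([
  {"dx": 250,"dy": 88,"dz": 60,"roll": -0.365,"hand": 50},
  {"dx": 250,"dy": 88,"dz": 60,"roll": -0.365,"hand": 50},
  {"dx": 250,"dy": 88,"dz": 60,"roll": -0.365,"hand": 50},
  {"dx": 250,"dy": 88,"dz": 60,"roll": -0.365,"hand": 50},
  {"dx": 250,"dy": 88,"dz": 60,"roll": -0.365,"hand": 50},
  {"dx": 250,"dy": 88,"dz": 60,"roll": -0.365,"hand": 50},
  {"dx": 250,"dy": 88,"dz": 60,"roll": -0.365,"hand": 50},
  {"dx": 250,"dy": 88,"dz": 60,"roll": -0.365,"hand": 50},
])

```text
time: 2.72
ee_pos: [0.5346, -0.0889, 0.1691]
tcp_rot: [-179.9, -0.1, 89.8]
wrist_force: [-0.3, 0.7, -0.0]
finger_gap: 0.497
finger_force: 0.0
```

```bash
python3 go.py .5345 -.0865 .04 90
```

```text
t 2.72 pos [ 0.5346 -0.0889  0.1691] yaw 89.8 rot [-1.799e+02 -1.000e-01  8.980e+01] q [-15.   5.  85.   0.  90. -15.] F [-0.3  0.7 -0. ] gap 0.497
dx 2.4 dy -0.1 dz 129.1 roll -0.003
```

Request:
servo_tool([
  {"dx": 2,"dy": 0,"dz": 40,"roll": 0,"hand": 50},
  {"dx": 2,"dy": 0,"dz": 80,"roll": 0,"hand": 50},
  {"dx": 2,"dy": 0,"dz": 110,"roll": 0,"hand": 50},
  {"dx": 2,"dy": 0,"dz": 120,"roll": 0,"hand": 50},
  {"dx": 2,"dy": 0,"dz": 128,"roll": 0,"hand": 50},
  {"dx": 2,"dy": 0,"dz": 128,"roll": 0,"hand": 50},
])

```text
time: 3.22
ee_pos: [0.5328, -0.0905, 0.0427]
tcp_rot: [-179.9, 0.0, 89.6]
wrist_force: [-0.5, 0.6, -0.4]
finger_gap: 0.5
finger_force: 0.0
```

Request:
servo_tool([
  {"dx": 0,"dy": 0,"dz": 0,"roll": 0,"hand": 0},
  {"dx": 0,"dy": 0,"dz": 0,"roll": 0,"hand": 0},
  {"dx": 0,"dy": 0,"dz": 0,"roll": 0,"hand": 0},
  {"dx": 0,"dy": 0,"dz": 0,"roll": 0,"hand": 0},
  {"dx": 0,"dy": 0,"dz": 0,"roll": 0,"hand": 0},
  {"dx": 0,"dy": 0,"dz": 0,"roll": 0,"hand": 0},
  {"dx": 0,"dy": 0,"dz": 0,"roll": 0,"hand": 0},
  {"dx": 0,"dy": 0,"dz": 0,"roll": 0,"hand": 0},
])

```text
time: 3.88
ee_pos: [0.5348, -0.0898, 0.0459]
tcp_rot: [179.8, 0.1, 89.6]
wrist_force: [-1.3, -0.1, 6.4]
finger_gap: 0.053
finger_force: 60.8
```

```bash
cat > potchk.py <<'E'
from meas import *
for n in ("top","scene"):
    f=bot.grab_frame(n); w=pts(f); c,r,k=pot(f,w)
    h={"top":(.5828,.0606),"scene":(.5848,.0616)}[n]
    print(n,"pot",np.round(c,4),round(r,4),k,"to heat",np.round((np.array(h)-c)*1e3,1),"maxz",np.nanmax(np.where((abs(w[...,0]-c[0])<.06)&(abs(w[...,1]-c[1])<.06)&(w[...,2]<.09),w[...,2],np.nan)))
    save(f,f"pot_{n}_{bot.read_state()['time']:.2f}.png",(180,90,220,180),3)
E
python3 potchk.py; python3 go.py .5345 -.0865 .04 90
```

```text
top pot [ 0.5927 -0.0919] 0.0478 59 to heat [ -9.9 152.5] maxz 0.0737070676235902
scene pot [ 0.5903 -0.0892] 0.0527 238 to heat [ -5.5 150.8] maxz 0.08796052368043054
t 3.98 pos [ 0.5348 -0.0898  0.046 ] yaw 89.6 rot [1.798e+02 1.000e-01 8.960e+01] q [-16.  10.  94.  -0.  75. -15.] F [-2.   0.7  6.8] gap 0.054
dx 3.3 dy -0.3 dz 6.0 roll -0.006
```

Request:
servo_tool([
  {"dx": 12,"dy": -1,"dz": 0,"roll": 0,"hand": 0},
  {"dx": 30,"dy": -1,"dz": 0,"roll": 0,"hand": 0},
  {"dx": 50,"dy": -2,"dz": 0,"roll": 0,"hand": 0},
  {"dx": 70,"dy": -3,"dz": 0,"roll": 0,"hand": 0},
  {"dx": 90,"dy": -4,"dz": 0,"roll": 0,"hand": 0},
  {"dx": 110,"dy": -5,"dz": 0,"roll": 0,"hand": 0},
  {"dx": 122,"dy": -5,"dz": 0,"roll": 0,"hand": 0},
  {"dx": 130,"dy": -5,"dz": 0,"roll": 0,"hand": 0},
])

```text
time: 4.65
ee_pos: [0.5313, 0.0397, 0.046]
tcp_rot: [179.7, 0.3, 89.7]
wrist_force: [0.0, -6.7, 6.3]
finger_gap: 0.056
finger_force: 60.8
```

Request:
servo_tool([
  {"dx": 10,"dy": 0,"dz": 0,"roll": 0,"hand": 0},
  {"dx": 17,"dy": 0,"dz": 0,"roll": 0,"hand": 0},
  {"dx": 19,"dy": 0,"dz": 0,"roll": 0,"hand": 0},
  {"dx": 19,"dy": 0,"dz": 0,"roll": 0,"hand": 0},
  {"dx": 19,"dy": 0,"dz": 0,"roll": 0,"hand": 0},
])

```text
time: 5.07
ee_pos: [0.5315, 0.0584, 0.0459]
tcp_rot: [179.7, 0.2, 89.7]
wrist_force: [0.7, -3.5, 5.6]
finger_gap: 0.052
finger_force: 60.8
```

```bash
python3 potchk.py; python3 go.py .5345 -.0865 .04 90; ls pics
```

```text
top pot [0.584 0.058] 0.0528 130 to heat [-1.2  2.6] maxz 0.07547843371679161
scene pot [0.5872 0.0588] 0.0527 250 to heat [-2.4  2.8] maxz 0.08754226260742708
t 5.17 pos [0.5315 0.0584 0.046 ] yaw 89.6 rot [1.797e+02 1.000e-01 8.960e+01] q [ 0.  9. 96. -0. 75.  1.] F [ 1.  -3.8  5.6] gap 0.057
dx -144.9 dy 3.9 dz 6.0 roll -0.006
box0.png
pot_scene_3.98.png
pot_scene_5.17.png
pot_top_3.93.png
pot_top_5.12.png
rect.png
rect_scene_14.png
rect_scene_8.png
rect_top_14.png
rect_top_8.png
scene0.png
top0.png
top0c.png
```

Request:
servo_tool([
  {"dx": 2,"dy": -1.5,"dz": 0,"roll": 0,"hand": 0},
  {"dx": 3,"dy": -2,"dz": 0,"roll": 0,"hand": 0},
  {"dx": 3,"dy": -2,"dz": 0,"roll": 0,"hand": 0},
  {"dx": 3,"dy": -2,"dz": 0,"roll": 0,"hand": 30},
  {"dx": 3,"dy": -2,"dz": 0,"roll": 0,"hand": 40},
  {"dx": 3,"dy": -2,"dz": 0,"roll": 0,"hand": 40},
  {"dx": 3,"dy": -2,"dz": 0,"roll": 0,"hand": 40},
  {"dx": 3,"dy": -2,"dz": 0,"roll": 0,"hand": 40},
])

```text
time: 5.83
ee_pos: [0.5269, 0.0629, 0.0429]
tcp_rot: [-179.9, -0.0, 89.7]
wrist_force: [-0.2, -0.6, -0.0]
finger_gap: 0.396
finger_force: 0.0
```

Request:
servo_tool([
  {"dx": 0,"dy": 0,"dz": -20,"roll": 0,"hand": 40},
  {"dx": 0,"dy": 0,"dz": -60,"roll": 0,"hand": 40},
  {"dx": 0,"dy": 0,"dz": -100,"roll": 0,"hand": 60},
  {"dx": 0,"dy": 0,"dz": -140,"roll": 0,"hand": 60},
  {"dx": 0,"dy": 0,"dz": -180,"roll": 0,"hand": 60},
  {"dx": 0,"dy": 0,"dz": -180,"roll": 0,"hand": 60},
])

```text
time: 6.33
ee_pos: [0.5312, 0.0629, 0.2338]
tcp_rot: [179.0, -0.0, 89.7]
wrist_force: [1.3, -0.1, 2.1]
finger_gap: 0.601
finger_force: 0.0
```

```bash
python3 potchk.py; python3 go.py .508 -.2695 .23 28; python3 -c "
import cv2,numpy as np,glob
a=[cv2.imread(sorted(glob.glob('pics/pot_%s_*'%n))[-1]) for n in('top','scene')]
cv2.imwrite('pics/pot_after.png',cv2.resize(np.hstack(a),(800,330)))"
```

```text
top pot [0.5826 0.0605] 0.0525 119 to heat [0.2 0.1] maxz 0.07521214550927843
scene pot [0.5857 0.0618] 0.0529 280 to heat [-0.9 -0.2] maxz 0.07339979958081358
t 6.43 pos [0.5284 0.0628 0.226 ] yaw 89.7 rot [179.7  -0.   89.7] q [ 1.  3. 82.  0. 95.  1.] F [ 0.4 -0.8  0.1] gap 0.598
dx -332.4 dy -18.5 dz -4.0 roll 1.076
```

View pics/pot_after.png

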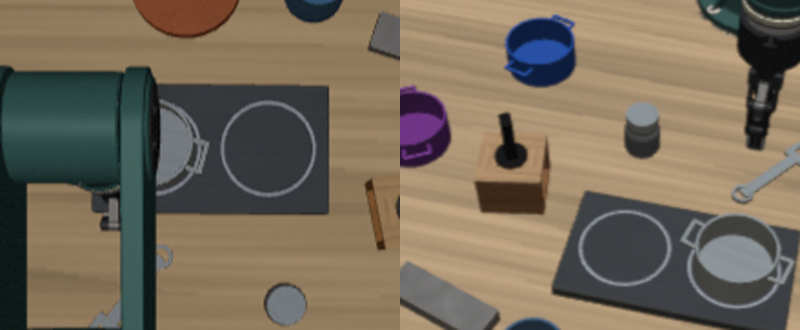

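The pot sits centred on the disc ring in the scene view, at about (735,255), and the parking ring is empty at (625,248). Next is the tool.

Request:
servo_tool([
  {"dx": -332,"dy": -18,"dz": -10,"roll": 0.95,"hand": 90},
  {"dx": -332,"dy": -18,"dz": -10,"roll": 0.95,"hand": 90},
  {"dx": -332,"dy": -18,"dz": -10,"roll": 0.95,"hand": 90},
  {"dx": -332,"dy": -18,"dz": -10,"roll": 0.95,"hand": 90},
  {"dx": -332,"dy": -18,"dz": -10,"roll": 0.95,"hand": 90},
  {"dx": -332,"dy": -18,"dz": -10,"roll": 0.95,"hand": 90},
  {"dx": -332,"dy": -18,"dz": -10,"roll": 0.95,"hand": 90},
  {"dx": -332,"dy": -18,"dz": -10,"roll": 0.95,"hand": 90},
])

```text
time: 7.1
ee_pos: [0.5059, -0.2706, 0.2305]
tcp_rot: [-179.7, 0.1, 34.9]
wrist_force: [1.4, 0.3, -0.5]
finger_gap: 0.902
finger_force: 0.0
```

Request:
servo_tool([
  {"dx": 0,"dy": 0,"dz": 0,"roll": 0.125,"hand": 90},
  {"dx": 0,"dy": 0,"dz": 0,"roll": 0.125,"hand": 90},
  {"dx": 0,"dy": 0,"dz": 0,"roll": 0.125,"hand": 90},
])

```text
time: 7.35
ee_pos: [0.5066, -0.2688, 0.2308]
tcp_rot: [-179.8, 0.1, 28.2]
wrist_force: [0.0, -0.6, 1.4]
finger_gap: 0.9
finger_force: 0.0
```

```bash
python3 go.py .508 -.2697 .095 28
```

```text
t 7.35 pos [ 0.5066 -0.2688  0.2308] yaw 28.2 rot [-1.798e+02  1.000e-01  2.820e+01] q [-34.   8.  75.   0.  97.  28.] F [ 0.  -0.6  1.4] gap 0.9
dx 0.9 dy 1.5 dz 135.8 roll 0.003
```

Request:
servo_tool([
  {"dx": 1,"dy": 1,"dz": 40,"roll": 0,"hand": 90},
  {"dx": 1,"dy": 1,"dz": 80,"roll": 0,"hand": 90},
  {"dx": 1,"dy": 1,"dz": 115,"roll": 0,"hand": 90},
  {"dx": 1,"dy": 1,"dz": 130,"roll": 0,"hand": 90},
  {"dx": 1,"dy": 1,"dz": 135,"roll": 0,"hand": 60},
  {"dx": 1,"dy": 1,"dz": 135,"roll": 0,"hand": 40},
  {"dx": 1,"dy": 1,"dz": 135,"roll": 0,"hand": 10},
  {"dx": 1,"dy": 1,"dz": 135,"roll": 0,"hand": 0},
])

```text
time: 8.02
ee_pos: [0.5101, -0.2699, 0.1008]
tcp_rot: [179.8, -0.1, 28.2]
wrist_force: [0.5, 0.0, -0.1]
finger_gap: 0.334
finger_force: 0.0
```

Request:
servo_tool([
  {"dx": 0,"dy": 0,"dz": 0,"roll": 0,"hand": 0},
  {"dx": 0,"dy": 0,"dz": 0,"roll": 0,"hand": 0},
  {"dx": 0,"dy": 0,"dz": 0,"roll": 0,"hand": 0},
  {"dx": 0,"dy": 0,"dz": 0,"roll": 0,"hand": 0},
])

```text
time: 8.35
ee_pos: [0.5099, -0.2702, 0.1007]
tcp_rot: [179.8, -0.1, 28.1]
wrist_force: [0.6, 1.1, 5.2]
finger_gap: 0.18
finger_force: 59.8
```

```bash
python3 go.py .508 -.2697 .095 28
```

```text
t 8.35 pos [ 0.5099 -0.2702  0.1007] yaw 28.1 rot [ 1.798e+02 -1.000e-01  2.810e+01] q [-34.  12.  86.   0.  82.  28.] F [0.6 1.1 5.2] gap 0.18
dx -1.5 dy -1.3 dz 5.7 roll 0.001
```

Request:
servo_tool([
  {"dx": 0,"dy": 0,"dz": -10,"roll": 0,"hand": 0},
  {"dx": 0,"dy": 0,"dz": -20,"roll": 0,"hand": 0},
  {"dx": 0,"dy": 0,"dz": -27,"roll": 0,"hand": 0},
  {"dx": 5,"dy": 0,"dz": -27,"roll": 0,"hand": 0},
  {"dx": 12,"dy": 0,"dz": -27,"roll": 0,"hand": 0},
  {"dx": 18,"dy": 0,"dz": -27,"roll": 0,"hand": 0},
  {"dx": 22,"dy": 0,"dz": -27,"roll": 0,"hand": 0},
  {"dx": 22,"dy": 0,"dz": -27,"roll": 0,"hand": 0},
])

```text
time: 9.02
ee_pos: [0.5264, -0.26, 0.125]
tcp_rot: [-179.9, 0.4, 28.1]
wrist_force: [-6.3, -1.8, 3.1]
finger_gap: 0.178
finger_force: 59.8
```

Request:
servo_tool([
  {"dx": -12,"dy": 0,"dz": 0,"roll": 0,"hand": 0},
  {"dx": -12,"dy": 0,"dz": -35,"roll": 0,"hand": 0},
  {"dx": -12,"dy": 0,"dz": -75,"roll": 0,"hand": 0},
  {"dx": -12,"dy": 0,"dz": -110,"roll": 0,"hand": 0},
  {"dx": -12,"dy": 0,"dz": -110,"roll": 0,"hand": 0},
])

```text
time: 9.43
ee_pos: [0.5203, -0.2665, 0.2444]
tcp_rot: [179.2, -0.5, 28.1]
wrist_force: [1.4, -0.8, 0.9]
finger_gap: 0.177
finger_force: 59.1
```

```bash
python3 go.py .451 .3136 .25 190
python3 - <<'E'
from h import *
f=bot.grab_frame("scene"); p=np.array(bot.read_state()["ee_pos"]); c=f["K"]@(f["R"]@p+f["t"]); u,v=(c[:2]/c[2]).astype(int); print(u,v)
save(f,"tool1.png",(max(u-60,0),max(v-60,0),120,120),4)
w=pts(f); m=(np.hypot(w[...,0]-p[0],w[...,1]-p[1])<.05)&(w[...,2]<p[2]-.02)&(w[...,2]>.08)
P=w[m]
for a in np.arange(.08,p[2]-.02,.01):
    q=P[(P[:,2]>=a)&(P[:,2]<a+.01)]
    if len(q): print(round(a,3),len(q),np.round(q.mean(0)-p,4))
E
```

```text
t 9.43 pos [ 0.5203 -0.2665  0.2444] yaw 28.1 rot [179.2  -0.5  28.1] q [-33.   9.  73.   0.  97.  29.] F [ 1.4 -0.8  0.9] gap 0.177
dx 211.9 dy -544.5 dz -5.6 roll -2.826
232 128
0.15 1 [ 0.0048 -0.0021 -0.0814]
0.16 7 [ 0.0029 -0.0017 -0.0759]
0.17 17 [ 0.0002 -0.0021 -0.0659]
0.18 13 [-0.0004 -0.0034 -0.0563]
0.19 6 [ 0.0003 -0.0021 -0.0492]
0.2 1 [ 0.0165 -0.0062 -0.0312]
0.21 165 [ 0.0037 -0.0007 -0.024 ]
0.22 10 [-0.0022 -0.0044 -0.0204]
```

View pics/tool1.png

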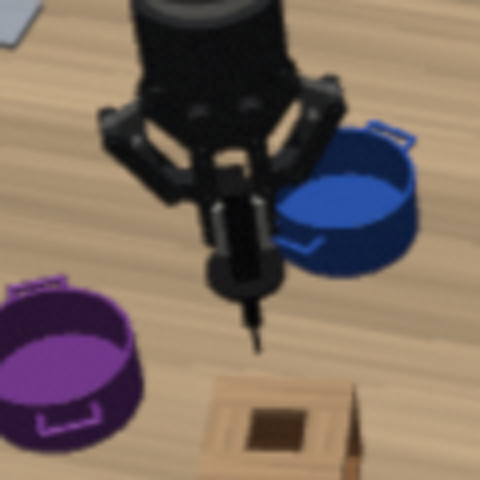

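```bash
cat > tilt.py <<'E'
from h import *
def tilt(n):
    f=bot.grab_frame(n); s=bot.read_state();p=np.array(s["ee_pos"]);w=pts(f);a=np.radians(s["tcp_rot"][2])
    ex=np.array([np.cos(a),np.sin(a),0]);ey=np.array([np.sin(a),-np.cos(a),0])
    d=w-p; m=(np.hypot(d[...,0],d[...,1])<.03)&(abs(d[...,2]+.026)<.008)
    P=d[m]; A=np.c_[P@ex,P@ey,np.ones(len(P))]
    k=np.ones(len(P),bool)
    for _ in range(6):
        c=np.linalg.lstsq(A[k],P[k,2],rcond=None)[0]; r=abs(P[:,2]-A@c); k=r<max(.0012,np.percentile(r,60)*.8)
    Q=P[k]; print(n,"flange slope about x,y dirs (deg)",np.degrees(np.arctan(c[:2])),"z0",c[2],k.sum(),"span x",np.ptp(Q@ex),"y",np.ptp(Q@ey),"centre",np.round([np.median(Q@ex),np.median(Q@ey)],4))
    B=d[(np.hypot(d[...,0],d[...,1])<.03)&(d[...,2]<-.036)&(d[...,2]>-.1)]
    for z in (-.04,-.05,-.06,-.07,-.08): 
        q=B[abs(B[:,2]-z)<.005]
        if len(q): print(z,len(q),np.round([q@ex@np.ones(len(q))/len(q),(q@ey).mean()],4))
tilt("scene");tilt("top")
E
python3 tilt.py
```

```text
scene flange slope about x,y dirs (deg) [-3.19494051  1.29935318] z0 -0.02386849068640322 101 span x 0.041652228028909624 y 0.045342049763075605 centre [0.0025 0.0004]
-0.05 11 [-0.0018  0.0019]
-0.06 16 [-0.0019  0.0019]
-0.07 10 [0.0014 0.002 ]
-0.08 5 [0.0034 0.0025]
top flange slope about x,y dirs (deg) [-15.89757252  -5.61022595] z0 -0.029818064242291463 20 span x 0.007812963330567472 y 0.016326050349684654 centre [-0.0243 -0.0045]
```

Request:
servo_tool([
  {"dx": -4,"dy": 0,"dz": 35,"roll": 0,"hand": 0},
  {"dx": -4,"dy": 0,"dz": 70,"roll": 0,"hand": 0},
  {"dx": -4,"dy": 0,"dz": 97,"roll": 0,"hand": 0},
  {"dx": -4,"dy": 0,"dz": 102,"roll": 0,"hand": 0},
  {"dx": 8,"dy": 0,"dz": 102,"roll": 0,"hand": 0},
  {"dx": 16,"dy": 0,"dz": 102,"roll": 0,"hand": 0},
  {"dx": 23,"dy": 0,"dz": 102,"roll": 0,"hand": 0},
  {"dx": 28,"dy": 0,"dz": 102,"roll": 0,"hand": 0},
])

```text
time: 10.25
ee_pos: [0.5392, -0.2519, 0.1313]
tcp_rot: [-179.7, 0.6, 28.1]
wrist_force: [-10.0, -4.6, -9.8]
finger_gap: 0.176
finger_force: 59.4
```

Request:
servo_tool([
  {"dx": 0,"dy": 0,"dz": 0,"roll": 0,"hand": 0},
  {"dx": -8,"dy": 0,"dz": 0,"roll": 0,"hand": 0},
  {"dx": -8,"dy": 0,"dz": -30,"roll": 0,"hand": 0},
  {"dx": -8,"dy": 0,"dz": -70,"roll": 0,"hand": 0},
  {"dx": -8,"dy": 0,"dz": -102,"roll": 0,"hand": 0},
  {"dx": -8,"dy": 0,"dz": -102,"roll": 0,"hand": 0},
  {"dx": -8,"dy": 0,"dz": -102,"roll": 0,"hand": 0},
  {"dx": -8,"dy": 0,"dz": -102,"roll": 0,"hand": 0},
])

```text
time: 10.92
ee_pos: [0.5369, -0.2559, 0.2391]
tcp_rot: [179.6, -0.3, 28.1]
wrist_force: [0.3, 0.7, -1.1]
finger_gap: 0.17
finger_force: 68.7
```

```bash
python3 go.py .451 .3136 .25 190; python3 tilt.py
```

```text
t 10.92 pos [ 0.5369 -0.2559  0.2391] yaw 28.1 rot [179.6  -0.3  28.1] q [-31.  10.  72.   0.  98.  31.] F [ 0.3  0.7 -1.1] gap 0.17
dx 192.5 dy -542.8 dz -10.9 roll -2.826
scene flange slope about x,y dirs (deg) [4.80096765 2.69428787] z0 -0.027367197878361713 18 span x 0.01871803672475598 y 0.015998927513795988 centre [0.0086 0.0036]
-0.04 54 [-0.0009  0.0076]
-0.05 145 [0.003  0.0015]
-0.07 4 [0.0004 0.0038]
-0.08 17 [-0.0011  0.0035]
top flange slope about x,y dirs (deg) [77.21372555 76.09001089] z0 0.061890867613915955 4 span x 0.003621510071145336 y 0.003280178949345548 centre [-0.0153 -0.0059]
-0.04 31 [-0.0221 -0.0024]
-0.05 31 [-0.021  -0.0036]
```

Run:
```python
from h import *
f=bot.grab_frame("scene"); p=np.array(bot.read_state()["ee_pos"]); c=f["K"]@(f["R"]@p+f["t"]); u,v=(c[:2]/c[2]).astype(int); print(u,v)
save(f,"tool2.png",(max(u-60,0),max(v-60,0),120,120),4)
w=pts(f);d=w-p;m=(np.hypot(d[...,0],d[...,1])<.045)&(d[...,2]<.03)&(d[...,2]>-.13)
P=d[m];h,e=np.histogram(P[:,2],np.arange(-.13,.031,.005));print(dict(zip(np.round(e,3),h)))
```

```text
234 135
{np.float64(-0.13): np.int64(0), np.float64(-0.125): np.int64(0), np.float64(-0.12): np.int64(0), np.float64(-0.115): np.int64(1), np.float64(-0.11): np.int64(1), np.float64(-0.105): np.int64(3), np.float64(-0.1): np.int64(2), np.float64(-0.095): np.int64(9), np.float64(-0.09): np.int64(7), np.float64(-0.085): np.int64(9), np.float64(-0.08): np.int64(5), np.float64(-0.075): np.int64(4), np.float64(-0.07): np.int64(0), np.float64(-0.065): np.int64(0), np.float64(-0.06): np.int64(0), np.float64(-0.055): np.int64(21), np.float64(-0.05): np.int64(143), np.float64(-0.045): np.int64(30), np.float64(-0.04): np.int64(13), np.float64(-0.035): np.int64(10), np.float64(-0.03): np.int64(11), np.float64(-0.025): np.int64(15), np.float64(-0.02): np.int64(9), np.float64(-0.015): np.int64(10), np.float64(-0.01): np.int64(12), np.float64(-0.005): np.int64(12), np.float64(0.0): np.int64(18), np.float64(0.005): np.int64(27), np.float64(0.01): np.int64(30), np.float64(0.015): np.int64(31), np.float64(0.02): np.int64(75), np.float64(0.025): np.int64(26)}
```

View pics/tool2.png

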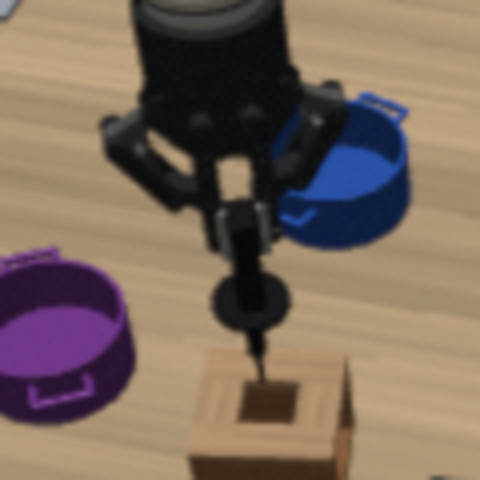

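```bash
sed -i 's/def tilt(n):/def tilt(n,Z0=-.048):/; s/abs(d\[...,2\]+.026)<.008/abs(d[...,2]-Z0)<.010/; s/<-.036/<Z0-.01/; s/>-.1)/>-.125)/; s/for z in .*:/for z in np.arange(-.12,-.06,.01):/; s/^tilt("scene").*/if __name__=="__main__": tilt("scene")/' tilt.py; python3 tilt.py
```

```text
scene flange slope about x,y dirs (deg) [-4.33575095 -0.29937334] z0 -0.04702323843274148 109 span x 0.04399617953249936 y 0.04345119844409882 centre [-0.0004  0.0081]
-0.11 1 [0.0032 0.0034]
-0.1 4 [0.0059 0.0033]
-0.09000000000000001 17 [0.0004 0.0022]
-0.08000000000000002 15 [-0.0008  0.0035]
-0.07000000000000002 3 [-0.0001  0.002 ]
```

Request:
servo_tool([
  {"dx": 62,"dy": -181,"dz": -20,"roll": -0.95,"hand": 0},
  {"dx": 62,"dy": -181,"dz": -20,"roll": -0.95,"hand": 0},
  {"dx": 62,"dy": -181,"dz": -20,"roll": -0.95,"hand": 0},
  {"dx": 62,"dy": -181,"dz": -20,"roll": -0.95,"hand": 0},
  {"dx": 62,"dy": -181,"dz": -20,"roll": -0.95,"hand": 0},
  {"dx": 62,"dy": -181,"dz": -20,"roll": -0.95,"hand": 0},
  {"dx": 62,"dy": -181,"dz": -20,"roll": -0.95,"hand": 0},
  {"dx": 62,"dy": -181,"dz": -20,"roll": -0.95,"hand": 0},
])

```text
time: 11.78
ee_pos: [0.5046, -0.0656, 0.2552]
tcp_rot: [180.0, 0.0, 82.9]
wrist_force: [-0.3, -0.0, -1.6]
finger_gap: 0.169
finger_force: 68.6
```

Request:
servo_tool([
  {"dx": 184,"dy": -55,"dz": 0,"roll": -0.95,"hand": 0},
  {"dx": 184,"dy": -55,"dz": 0,"roll": -0.95,"hand": 0},
  {"dx": 184,"dy": -55,"dz": 0,"roll": -0.95,"hand": 0},
  {"dx": 184,"dy": -55,"dz": 0,"roll": -0.95,"hand": 0},
  {"dx": 184,"dy": -55,"dz": 0,"roll": -0.95,"hand": 0},
  {"dx": 184,"dy": -55,"dz": 0,"roll": -0.95,"hand": 0},
  {"dx": 184,"dy": -55,"dz": 0,"roll": -0.95,"hand": 0},
  {"dx": 184,"dy": -55,"dz": 0,"roll": -0.95,"hand": 0},
])

```text
time: 12.45
ee_pos: [0.4738, 0.124, 0.2549]
tcp_rot: [-180.0, -0.0, 137.4]
wrist_force: [0.1, 0.6, -1.3]
finger_gap: 0.173
finger_force: 68.6
```

Request:
servo_tool([
  {"dx": 151,"dy": 118,"dz": 0,"roll": -0.926,"hand": 0},
  {"dx": 151,"dy": 118,"dz": 0,"roll": -0.926,"hand": 0},
  {"dx": 151,"dy": 118,"dz": 0,"roll": -0.926,"hand": 0},
  {"dx": 151,"dy": 118,"dz": 0,"roll": -0.926,"hand": 0},
  {"dx": 151,"dy": 118,"dz": 0,"roll": -0.926,"hand": 0},
  {"dx": 151,"dy": 118,"dz": 0,"roll": -0.926,"hand": 0},
  {"dx": 151,"dy": 118,"dz": 0,"roll": -0.926,"hand": 0},
  {"dx": 151,"dy": 118,"dz": 0,"roll": -0.926,"hand": 0},
])

```text
time: 13.12
ee_pos: [0.4439, 0.3132, 0.2545]
tcp_rot: [-180.0, -0.1, -169.6]
wrist_force: [0.1, 0.2, -0.4]
finger_gap: 0.169
finger_force: 68.6
```

```bash
python3 go.py .446 .3127 .21 190; python3 tilt.py
```

```text
t 13.12 pos [0.4439 0.3132 0.2545] yaw -169.6 rot [-1.800e+02 -1.000e-01 -1.696e+02] q [ 29.   4.  77.  -0.  99. -71.] F [ 0.1  0.2 -0.4] gap 0.169
dx -1.9 dy -0.8 dz 44.5 roll -6.277
scene flange slope about x,y dirs (deg) [-2.50700679  1.18812542] z0 -0.04786024604531966 94 span x 0.04186654261332266 y 0.04616487580901736 centre [-0.0133 -0.0065]
-0.11 5 [-0.0159  0.002 ]
-0.1 15 [-0.0176  0.0013]
-0.09000000000000001 20 [-0.0171  0.0016]
-0.08000000000000002 19 [-0.0137  0.0004]
-0.07000000000000002 14 [-0.0138  0.0005]
```

Request:
servo_tool([
  {"dx": 0,"dy": 0,"dz": 25,"roll": 0,"hand": 0},
  {"dx": 0,"dy": 0,"dz": 40,"roll": 0,"hand": 0},
  {"dx": 0,"dy": 0,"dz": 50,"roll": 0,"hand": 0},
  {"dx": 0,"dy": 0,"dz": 50,"roll": 0,"hand": 0},
  {"dx": 0,"dy": 0,"dz": 50,"roll": 0,"hand": 0},
])

```text
time: 13.58
ee_pos: [0.4443, 0.3121, 0.2048]
tcp_rot: [-180.0, -0.1, -170.1]
wrist_force: [0.5, 0.1, -0.1]
finger_gap: 0.172
finger_force: 68.6
```

```bash
python3 go.py .446 .3127 .21 190
python3 - <<'E'
from h import *
f=bot.grab_frame("scene"); save(f,"ins1.png",(430,150,90,75),8); w=pts(f); np.savez("ins1.npz",w=w,**f)
E
```

```text
t 13.58 pos [0.4443 0.3121 0.2048] yaw -170.1 rot [-1.800e+02 -1.000e-01 -1.701e+02] q [ 29.   5.  82.  -0.  94. -71.] F [ 0.5  0.1 -0.1] gap 0.172
dx -1.8 dy 0.3 dz -5.2 roll -6.284
```

View pics/ins1.png

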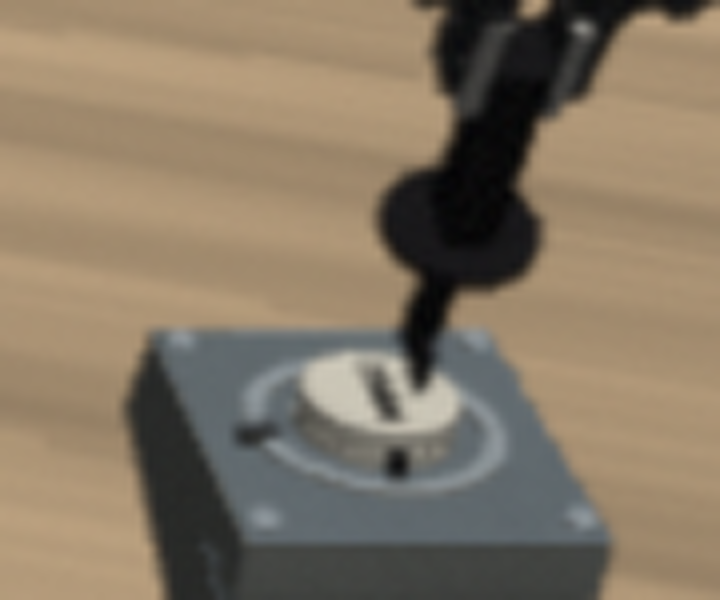

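Run:
```python
from h import *; from meas import ray,Z
f=np.load("ins1.npz"); p=np.array(bot.read_state()["ee_pos"]); a=np.radians(190)
ex=np.array([np.cos(a),np.sin(a),0]);ey=np.array([np.sin(a),-np.cos(a),0])
px=lambda x,y:(430+(x+.5)/8-.5,150+(y+.5)/8-.5)
for z in (.096,.098,.100):
    c=ray(f,*px(420,388),Z,z); d=c-p; print("corner z",z,np.round(c,4),"tool x,y",np.round([d@ex*1e3,d@ey*1e3],1))
u,v=map(int,np.round(px(420,383))); print("depth pts",np.round(f["w"][v-3:v+1,u-1:u+2].reshape(-1,3),4).tolist())
n=np.array([-.3336,-.0784,.9395]); c0=np.array([.45487,.31357,.06157])
for q in((365,365),(395,420),(380,392)):
    print("slot at face",np.round(ray(f,*px(*q),n,n@(c0+.014*n)),4))
```

```text
corner z 0.096 [0.4629 0.3208 0.096 ] tool x,y [-19.4   5.2]
corner z 0.098 [0.4647 0.3204 0.098 ] tool x,y [-21.    4.4]
corner z 0.1 [0.4665 0.3199 0.1   ] tool x,y [-22.7   3.6]
depth pts [[0.4611, 0.3153, 0.1075], [0.4661, 0.3161, 0.1137], [0.465, 0.3185, 0.1131], [0.4619, 0.316, 0.105], [0.4691, 0.3162, 0.1136], [0.4662, 0.3191, 0.111], [0.4642, 0.3163, 0.104], [0.4649, 0.3182, 0.1055], [0.4673, 0.3198, 0.1087], [0.4641, 0.3172, 0.1004], [0.4669, 0.3186, 0.1042], [0.465, 0.3213, 0.1027]]
slot at face [0.4335 0.3107 0.0687]
slot at face [0.4629 0.3178 0.0797]
slot at face [0.4481 0.3143 0.0741]
```

Request:
servo_tool([
  {"dx": 2.5,"dy": -3,"dz": 0,"roll": -0.03,"hand": 0},
  {"dx": 2.5,"dy": -3,"dz": 6,"roll": -0.03,"hand": 0},
  {"dx": 2.5,"dy": -3,"dz": 12,"roll": -0.03,"hand": 0},
  {"dx": 2.5,"dy": -3,"dz": 15,"roll": -0.03,"hand": 0},
  {"dx": 2.5,"dy": -3,"dz": 15,"roll": -0.03,"hand": 0},
])

```text
time: 14.05
ee_pos: [0.4421, 0.3087, 0.1891]
tcp_rot: [-180.0, -0.1, -168.3]
wrist_force: [0.4, -0.6, -1.3]
finger_gap: 0.167
finger_force: 68.6
```

```bash
python3 go.py .446 .3127 .21 190
python3 - <<'E'
from h import *
f=bot.grab_frame("scene"); save(f,"ins2.png",(440,165,70,50),11); w=pts(f); np.savez("ins2.npz",w=w,**f)
E
```

```text
t 14.05 pos [0.4421 0.3087 0.1891] yaw -168.3 rot [-1.800e+02 -1.000e-01 -1.683e+02] q [ 29.   4.  84.  -0.  92. -73.] F [ 0.4 -0.6 -1.3] gap 0.167
dx -4.6 dy 3.1 dz -20.9 roll -6.254
```

View pics/ins2.png

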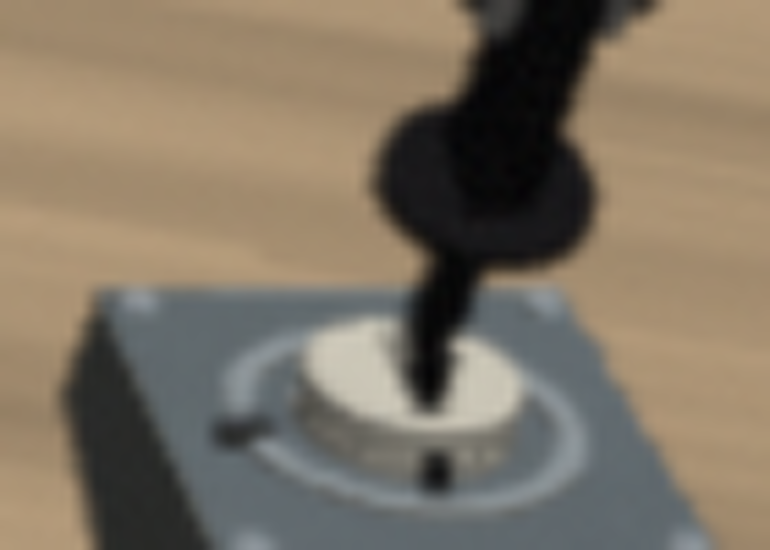

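The blade's near corner at (430,405) lines up with the slot's near end at about (434,412), 2–3 mm above the face. I'll shift slightly downslope and lower gently.

Request:
servo_tool([
  {"dx": 2,"dy": 0,"dz": 0,"roll": 0,"hand": 0},
  {"dx": 2,"dy": 0,"dz": 2,"roll": 0,"hand": 0},
  {"dx": 2,"dy": 0,"dz": 4,"roll": 0,"hand": 0},
  {"dx": 2,"dy": 0,"dz": 6,"roll": 0,"hand": 0},
  {"dx": 2,"dy": 0,"dz": 6,"roll": 0,"hand": 0},
])

```text
time: 14.52
ee_pos: [0.4404, 0.3084, 0.1838]
tcp_rot: [-180.0, -0.0, -168.3]
wrist_force: [0.8, -0.7, -0.4]
finger_gap: 0.172
finger_force: 68.6
```

Request:
servo_tool([
  {"dx": 0,"dy": 0,"dz": 1,"roll": 0,"hand": 0},
  {"dx": 0,"dy": 0,"dz": 2,"roll": 0,"hand": 0},
  {"dx": 0,"dy": 0,"dz": 3,"roll": 0,"hand": 0},
  {"dx": 0,"dy": 0,"dz": 3,"roll": 0,"hand": 0},
])

```text
time: 14.85
ee_pos: [0.4405, 0.3084, 0.1809]
tcp_rot: [-180.0, -0.0, -168.3]
wrist_force: [-0.0, -0.2, -0.5]
finger_gap: 0.171
finger_force: 68.6
```

```bash
python3 go.py .446 .3127 .21 190
```

```text
t 14.85 pos [0.4405 0.3084 0.1809] yaw -168.3 rot [-180.    -0.  -168.3] q [ 29.   4.  85.  -0.  91. -73.] F [-0.  -0.2 -0.5] gap 0.171
dx -6.2 dy 3.1 dz -29.1 roll -6.254
```

Request:
servo_tool([
  {"dx": 0,"dy": 0,"dz": 1,"roll": 0,"hand": 0},
  {"dx": 0,"dy": 0,"dz": 2,"roll": 0,"hand": 0},
  {"dx": 0,"dy": 0,"dz": 2,"roll": 0,"hand": 0},
])

```text
time: 15.1
ee_pos: [0.4406, 0.3084, 0.179]
tcp_rot: [-180.0, -0.0, -168.3]
wrist_force: [0.7, -0.7, -0.0]
finger_gap: 0.169
finger_force: 68.6
```

Request:
servo_tool([
  {"dx": 0,"dy": 0,"dz": 1,"roll": 0,"hand": 0},
  {"dx": 0,"dy": 0,"dz": 2,"roll": 0,"hand": 0},
  {"dx": 0,"dy": 0,"dz": 2,"roll": 0,"hand": 0},
])

```text
time: 15.35
ee_pos: [0.4405, 0.3084, 0.177]
tcp_rot: [-180.0, -0.0, -168.3]
wrist_force: [-0.1, 0.1, -0.7]
finger_gap: 0.173
finger_force: 68.6
```

```bash
python3 go.py .446 .3127 .21 190
python3 - <<'E'
from h import *
f=bot.grab_frame("scene"); save(f,"ins3.png",(440,165,70,50),11)
E
```

```text
t 15.35 pos [0.4405 0.3084 0.177 ] yaw -168.3 rot [-180.    -0.  -168.3] q [ 29.   4.  85.  -0.  90. -73.] F [-0.1  0.1 -0.7] gap 0.173
dx -6.2 dy 3.1 dz -33.0 roll -6.254
```

View pics/ins3.png

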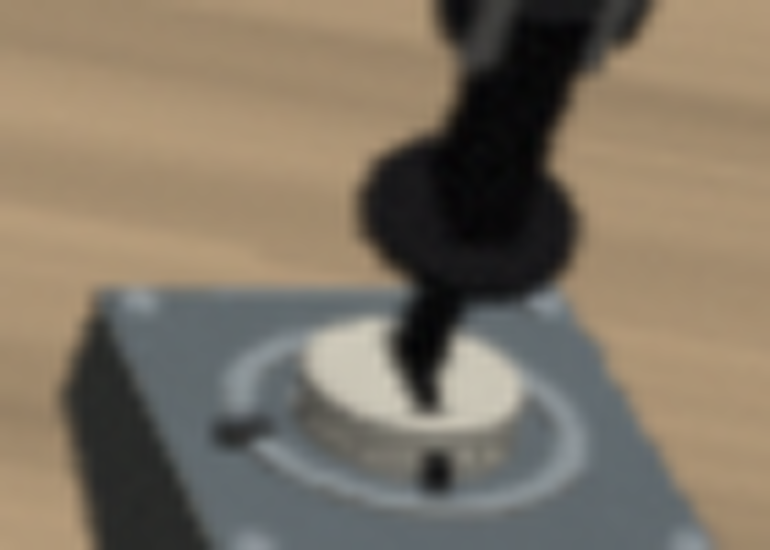

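The blade now meets the slot, and the slot's near end still shows dark at (430,408). I'll lower further until there is contact.

Request:
servo_tool([
  {"dx": 0,"dy": 0,"dz": 1,"roll": 0,"hand": 0},
  {"dx": 0,"dy": 0,"dz": 2,"roll": 0,"hand": 0},
  {"dx": 0,"dy": 0,"dz": 2,"roll": 0,"hand": 0},
])

```text
time: 15.65
ee_pos: [0.4408, 0.3086, 0.1763]
tcp_rot: [180.0, 0.1, -168.3]
wrist_force: [-1.0, -1.2, 4.0]
finger_gap: 0.171
finger_force: 69.3
```

Request:
servo_tool([
  {"dx": 0,"dy": 0,"dz": 1,"roll": 0,"hand": 0},
  {"dx": 0,"dy": 0,"dz": 1.5,"roll": 0,"hand": 0},
  {"dx": 0,"dy": 0,"dz": 1.5,"roll": 0,"hand": 0},
])

```text
time: 15.9
ee_pos: [0.441, 0.3087, 0.176]
tcp_rot: [180.0, 0.1, -168.3]
wrist_force: [-1.9, -1.3, 7.7]
finger_gap: 0.171
finger_force: 69.9
```

```bash
python3 go.py .446 .3127 .21 190
```

```text
t 15.9 pos [0.441  0.3087 0.176 ] yaw -168.3 rot [ 1.800e+02  1.000e-01 -1.683e+02] q [ 29.   4.  85.  -0.  90. -73.] F [-1.9 -1.3  7.7] gap 0.171
dx -5.7 dy 2.9 dz -34.0 roll -6.253
```

Request:
servo_tool([
  {"dx": 2,"dy": 0,"dz": 0,"roll": 0,"hand": 0},
  {"dx": 5,"dy": 0,"dz": 0,"roll": 0,"hand": 0},
  {"dx": 8,"dy": 0,"dz": 0,"roll": 0,"hand": 0},
  {"dx": 8,"dy": 0,"dz": 0,"roll": 0,"hand": 0},
])

```text
time: 16.23
ee_pos: [0.4329, 0.307, 0.1739]
tcp_rot: [180.0, 0.1, -168.3]
wrist_force: [0.6, 0.2, 1.4]
finger_gap: 0.173
finger_force: 69.0
```

Request:
servo_tool([
  {"dx": 2,"dy": 0,"dz": 0.5,"roll": 0,"hand": 0},
  {"dx": 4,"dy": 0,"dz": 1,"roll": 0,"hand": 0},
  {"dx": 6,"dy": 0,"dz": 1,"roll": 0,"hand": 0},
  {"dx": 6,"dy": 0,"dz": 1,"roll": 0,"hand": 0},
])

```text
time: 16.57
ee_pos: [0.4281, 0.3064, 0.1732]
tcp_rot: [179.9, 0.2, -168.3]
wrist_force: [5.0, 2.6, 0.0]
finger_gap: 0.171
finger_force: 68.3
```

```bash
python3 go.py .446 .3127 .21 190; python3 tilt.py
```

```text
t 16.57 pos [0.4281 0.3064 0.1732] yaw -168.3 rot [ 179.9    0.2 -168.3] q [ 29.   3.  87.   0.  89. -72.] F [5.  2.6 0. ] gap 0.171
dx -18.8 dy 2.5 dz -36.8 roll -6.253
scene flange slope about x,y dirs (deg) [-5.88613511  0.35334796] z0 -0.04805130935822549 75 span x 0.04140833849740451 y 0.04521388989847859 centre [-0.015  -0.0068]
-0.12 34 [-0.0011 -0.0201]
-0.11 14 [-0.0119 -0.0066]
-0.1 76 [-0.0172  0.0011]
-0.09000000000000001 20 [-0.0215  0.0001]
-0.08000000000000002 18 [-0.0187 -0.0006]
-0.07000000000000002 9 [-0.0179 -0.0008]
```

Request:
servo_tool([
  {"dx": 3,"dy": 0,"dz": 1,"roll": 0,"hand": 0},
  {"dx": 6,"dy": 0,"dz": 2,"roll": 0,"hand": 0},
  {"dx": 9,"dy": 0,"dz": 3,"roll": 0,"hand": 0},
  {"dx": 9,"dy": 0,"dz": 3,"roll": 0,"hand": 0},
])

```text
time: 16.95
ee_pos: [0.4199, 0.3052, 0.1719]
tcp_rot: [179.8, 0.4, -168.3]
wrist_force: [4.9, 2.2, 4.6]
finger_gap: 0.169
finger_force: 68.8
```

```bash
python3 go.py .446 .3127 .21 190; python3 tilt.py|head -1
```

```text
t 16.95 pos [0.4199 0.3052 0.1719] yaw -168.3 rot [ 179.8    0.4 -168.3] q [ 30.   2.  89.   0.  89. -72.] F [4.9 2.2 4.6] gap 0.169
dx -27.1 dy 2.1 dz -38.1 roll -6.253
scene flange slope about x,y dirs (deg) [-10.06730205   1.06389403] z0 -0.04853578191997499 54 span x 0.03389711530033575 y 0.04519625343082073 centre [-0.0143 -0.0082]
```

Request:
servo_tool([
  {"dx": -2,"dy": 0,"dz": -1.5,"roll": 0,"hand": 0},
  {"dx": -2.9,"dy": 2.7,"dz": -2,"roll": 0.1,"hand": 0},
  {"dx": -4,"dy": 5.4,"dz": -2.5,"roll": 0.2,"hand": 0},
  {"dx": -4.4,"dy": 8.1,"dz": -2.5,"roll": 0.3,"hand": 0},
  {"dx": -4.4,"dy": 8.1,"dz": -2.5,"roll": 0.3,"hand": 0},
])

```text
time: 17.42
ee_pos: [0.4207, 0.3138, 0.1721]
tcp_rot: [179.9, -0.0, 174.4]
wrist_force: [3.6, 3.5, 0.7]
finger_gap: 0.17
finger_force: 68.2
```

```bash
python3 go.py .446 .3127 .21 190
cat > ang.py <<'E'
from meas import *
# black pixels on screw wall (pointer) / ring (tab), located on the plane 8 mm above the panel, scene camera
n=np.array([-.3336,-.0784,.9395]); c0=np.array([.45487,.31357,.06157])
def run(f):
    g=f["img"].astype(float).max(2); e1=np.array([0,0,1])-n[2]*n; e1/=np.linalg.norm(e1); e2=np.cross(n,e1)
    for nm,h,rlo,rhi in (("pointer",.008,.023,.033),("tab",.008,.029,.044)):
        v,u=np.mgrid[165:215,440:510]; X=np.array([ray(f,a,b,n,n@(c0+h*n)) for a,b in zip(u.ravel(),v.ravel())])-c0
        x,y=X@e1,-(X@e2); r=np.hypot(x,y); th=np.degrees(np.arctan2(y,x)); m=(r>rlo)&(r<rhi)&(g[165:215,440:510].ravel()<55)&(th>-30)&(th<110)
        H,E=np.histogram(th[m],np.arange(-30,111,5)); print(nm,{int(a):int(b) for a,b in zip(E,H) if b})
if __name__=="__main__":
    run(np.load("scene0.npz")); f=bot.grab_frame("scene"); run(f); save(f,"ang_%.2f.png"%bot.read_state()["time"],(440,165,70,50),11)
E
python3 ang.py
```

```text
t 17.42 pos [0.4207 0.3138 0.1721] yaw 174.4 rot [179.9  -0.  174.4] q [ 30.   3.  88.   0.  90. -54.] F [3.6 3.5 0.7] gap 0.17
dx -25.3 dy 1.3 dz -37.9 roll -0.272
pointer {-5: 2, 0: 2, 5: 1}
tab {-5: 1, 0: 1, 5: 1, 65: 1, 70: 1}
pointer {5: 2, 10: 2}
tab {5: 1, 10: 1, 65: 1, 70: 1}
```

Request:
servo_tool([
  {"dx": -0.5,"dy": 2.8,"dz": 0,"roll": 0.1,"hand": 0},
  {"dx": -1,"dy": 5.6,"dz": 0,"roll": 0.2,"hand": 0},
  {"dx": -1.4,"dy": 8.4,"dz": 0,"roll": 0.3,"hand": 0},
  {"dx": -2,"dy": 11.1,"dz": 0,"roll": 0.4,"hand": 0},
  {"dx": -3,"dy": 13.8,"dz": 0,"roll": 0.5,"hand": 0},
  {"dx": -3,"dy": 13.8,"dz": 0,"roll": 0.5,"hand": 0},
])

```text
time: 17.97
ee_pos: [0.4249, 0.3262, 0.1719]
tcp_rot: [-179.9, -0.0, 145.9]
wrist_force: [3.1, 1.5, 1.3]
finger_gap: 0.176
finger_force: 68.2
```

```bash
cat > ang.py <<'E'
from meas import *
n=np.array([-.3336,-.0784,.9395]); c0=np.array([.45487,.31357,.06157])
e1=np.array([0,0,1])-n[2]*n; e1/=np.linalg.norm(e1); e2=np.cross(n,e1)
def run(f):
    T=np.radians(np.arange(-20,111,1.)); im=np.ascontiguousarray(f["img"].max(2)).astype(np.float32)
    for nm,rs in (("pointer",np.arange(.026,.0305,.0005)),("tab",np.arange(.031,.041,.0005))):
        A,R=np.meshgrid(T,rs); X=c0+.008*n+R[...,None]*(np.cos(A)[...,None]*e1-np.sin(A)[...,None]*e2)
        c=X@f["R"].T+f["t"]; p=c@f["K"].T; q=(p[...,:2]/p[...,2:]).astype(np.float32)
        d=cv2.remap(im,q,None,cv2.INTER_LINEAR).mean(0); b=np.median(d); wt=np.clip(b-25-d,0,None)
        i=[k for k in range(1,len(d)-1) if d[k]<b-25 and d[k]<=d[k-1] and d[k]<d[k+1]]
        print(nm,"bg",round(float(b)),[(round(np.degrees(T[k])),round(float(d[k]))," c %.1f"%np.degrees((wt*T)[max(0,k-14):k+15].sum()/wt[max(0,k-14):k+15].sum())) for k in i])
if __name__=="__main__":
    run(np.load("scene0.npz")); f=bot.grab_frame("scene"); run(f); save(f,"ang_%.2f.png"%bot.read_state()["time"],(440,165,70,50),11)
E
python3 go.py .4505 .3142 .21 190; python3 ang.py; python3 tilt.py|head -1
```

```text
t 17.97 pos [0.4249 0.3262 0.1719] yaw 145.9 rot [-179.9   -0.   145.9] q [ 31.   4.  86.   0.  90. -24.] F [3.1 1.5 1.3] gap 0.176
dx -27.9 dy 4.4 dz -38.1 roll -0.770
pointer bg 98 [(0, 29, ' c -0.5')]
tab bg 115 [(3, 62, ' c 3.0'), (73, 68, ' c 72.8')]
pointer bg 108 [(34, 29, ' c 34.1')]
tab bg 121 [(31, 70, ' c 31.2'), (73, 71, ' c 72.8')]
scene flange slope about x,y dirs (deg) [-11.60481315   1.57044048] z0 -0.04890085232427162 54 span x 0.03400127624201826 y 0.04364061366144767 centre [-0.0143  0.0074]
```

Request:
servo_tool([
  {"dx": 0,"dy": 2.8,"dz": -0.3,"roll": 0.1,"hand": 0},
  {"dx": 0,"dy": 5.6,"dz": -0.6,"roll": 0.2,"hand": 0},
  {"dx": 0,"dy": 8.4,"dz": -1,"roll": 0.3,"hand": 0},
  {"dx": -0.6,"dy": 11.2,"dz": -1,"roll": 0.4,"hand": 0},
  {"dx": -1.5,"dy": 13.9,"dz": -1,"roll": 0.5,"hand": 0},
  {"dx": -1.5,"dy": 13.9,"dz": -1,"roll": 0.5,"hand": 0},
])

```text
time: 18.57
ee_pos: [0.4337, 0.3356, 0.1729]
tcp_rot: [-179.8, 0.1, 117.3]
wrist_force: [1.2, 0.2, 2.2]
finger_gap: 0.172
finger_force: 68.3
```

```bash
python3 go.py .4505 .3142 .21 190; python3 ang.py|tail -2; python3 tilt.py|head -1
```

```text
t 18.57 pos [0.4337 0.3356 0.1729] yaw 117.3 rot [-1.798e+02  1.000e-01  1.173e+02] q [32.  6. 84. -0. 90.  5.] F [1.2 0.2 2.2] gap 0.172
dx -26.7 dy 5.1 dz -37.1 roll -1.270
pointer bg 110 [(61, 23, ' c 61.7')]
tab bg 119 [(54, 87, ' c 61.4'), (56, 88, ' c 63.6'), (72, 68, ' c 71.0')]
scene flange slope about x,y dirs (deg) [-7.29977651 -1.91710566] z0 -0.047455487431419134 62 span x 0.037485997377861936 y 0.04362480000571585 centre [-0.0149  0.0109]
```

Request:
servo_tool([
  {"dx": 0.2,"dy": 1.4,"dz": 0,"roll": 0.05,"hand": 0},
  {"dx": 0.4,"dy": 2.7,"dz": 0,"roll": 0.1,"hand": 0},
  {"dx": 0.4,"dy": 4,"dz": 0,"roll": 0.15,"hand": 0},
  {"dx": 0.4,"dy": 4.9,"dz": 0,"roll": 0.18,"hand": 0},
  {"dx": 0.4,"dy": 4.9,"dz": 0,"roll": 0.18,"hand": 0},
])

```text
time: 19.08
ee_pos: [0.4377, 0.338, 0.1733]
tcp_rot: [-179.9, 0.1, 107.0]
wrist_force: [0.3, -2.0, 3.9]
finger_gap: 0.172
finger_force: 68.6
```

```bash
python3 go.py .4505 .3142 .21 190; python3 ang.py|tail -2
```

```text
t 19.08 pos [0.4377 0.338  0.1733] yaw 107.0 rot [-1.799e+02  1.000e-01  1.070e+02] q [32.  7. 83. -0. 90. 15.] F [ 0.3 -2.   3.9] gap 0.172
dx -26.5 dy 5.3 dz -36.7 roll -1.448
pointer bg 108 [(71, 21, ' c 70.6')]
tab bg 119 [(72, 54, ' c 71.3')]
```

Request:
servo_tool([
  {"dx": 0.1,"dy": 0.6,"dz": 0,"roll": 0.02,"hand": 0},
  {"dx": 0.1,"dy": 1,"dz": 0,"roll": 0.035,"hand": 0},
  {"dx": 0.1,"dy": 1,"dz": 0,"roll": 0.035,"hand": 0},
  {"dx": 0.1,"dy": 1,"dz": 0,"roll": 0.035,"hand": 0},
])

```text
time: 19.47
ee_pos: [0.4387, 0.3387, 0.1733]
tcp_rot: [-179.9, 0.1, 104.9]
wrist_force: [-1.9, -3.8, 6.1]
finger_gap: 0.169
finger_force: 68.8
```

```bash
python3 go.py .4505 .3142 .21 190; python3 ang.py|tail -2; ls -t pics|head -1
```

```text
t 19.47 pos [0.4387 0.3387 0.1733] yaw 104.9 rot [-1.799e+02  1.000e-01  1.049e+02] q [32.  7. 83. -0. 90. 17.] F [-1.9 -3.8  6.1] gap 0.169
dx -26.7 dy 5.1 dz -36.7 roll -1.485
pointer bg 106 [(71, 21, ' c 72.3')]
tab bg 119 [(72, 54, ' c 71.5')]
ang_19.52.png
```

Request:
servo_tool([
  {"dx": 0,"dy": -1.2,"dz": -0.5,"roll": -0.045,"hand": 0},
  {"dx": 0,"dy": -1.2,"dz": -4,"roll": -0.045,"hand": 0},
  {"dx": 0,"dy": -1.2,"dz": -8,"roll": -0.045,"hand": 0},
  {"dx": 0,"dy": -1.2,"dz": -14,"roll": -0.045,"hand": 0},
  {"dx": 0,"dy": -1.2,"dz": -30,"roll": -0.045,"hand": 0},
  {"dx": 0,"dy": -1.2,"dz": -60,"roll": -0.045,"hand": 0},
  {"dx": 0,"dy": -1.2,"dz": -80,"roll": -0.045,"hand": 0},
  {"dx": 0,"dy": -1.2,"dz": -80,"roll": -0.045,"hand": 0},
])

```text
time: 20.18
ee_pos: [0.4394, 0.3418, 0.2597]
tcp_rot: [179.4, -0.3, 107.5]
wrist_force: [-0.0, -0.3, 0.5]
finger_gap: 0.17
finger_force: 68.0
```

```bash
python3 go.py .508 -.2697 .25 28; python3 ang.py|tail -2; python3 tilt.py
python3 - <<'E'
from ang import *
# top camera check with its own panel fit
n=np.array([-.3303,-.0878,.9398]); c0=np.array([.45098,.31448,.06201])
import ang; ang.n=n; ang.c0=c0; e=np.array([0,0,1])-n[2]*n; ang.e1=e/np.linalg.norm(e); ang.e2=np.cross(n,ang.e1)
run(np.load("top0.npz")); run(bot.grab_frame("top"))
E
```

```text
t 20.18 pos [0.4394 0.3418 0.2597] yaw 107.5 rot [179.4  -0.3 107.5] q [32.  5. 75.  0. 99. 14.] F [-0.  -0.3  0.5] gap 0.17
dx -603.8 dy -118.6 dz 9.7 roll 1.388
pointer bg 104 [(71, 20, ' c 72.2')]
tab bg 118 [(72, 53, ' c 71.5')]
scene flange slope about x,y dirs (deg) [-8.76294233  1.83682451] z0 -0.046145651439960265 72 span x 0.040503848440525014 y 0.04691814299793923 centre [-0.0145  0.0111]
-0.11 3 [-0.0142  0.0042]
-0.1 22 [-0.0169  0.0058]
-0.09000000000000001 27 [-0.0199  0.0061]
-0.08000000000000002 19 [-0.0205  0.0072]
-0.07000000000000002 20 [-0.0185  0.0075]
pointer bg 82 [(10, 13, ' c 6.7')]
tab bg 99 [(81, 63, ' c 80.4')]
pointer bg 84 [(80, 24, ' c 81.1')]
tab bg 101 [(81, 48, ' c 80.2')]
```

Request:
servo_tool([
  {"dx": -292,"dy": -59,"dz": 0,"roll": 0,"hand": 0},
  {"dx": -292,"dy": -59,"dz": 0,"roll": 0,"hand": 0},
  {"dx": -292,"dy": -59,"dz": 0,"roll": 0,"hand": 0},
  {"dx": -292,"dy": -59,"dz": 0,"roll": 0,"hand": 0},
  {"dx": -292,"dy": -59,"dz": 0,"roll": 0,"hand": 0},
  {"dx": -292,"dy": -59,"dz": 0,"roll": 0,"hand": 0},
  {"dx": -292,"dy": -59,"dz": 0,"roll": 0,"hand": 0},
  {"dx": -292,"dy": -59,"dz": 0,"roll": 0,"hand": 0},
])

```text
time: 21.0
ee_pos: [0.4689, 0.0378, 0.2511]
tcp_rot: [-179.8, 0.1, 107.0]
wrist_force: [0.1, 0.4, -1.2]
finger_gap: 0.17
finger_force: 67.9
```

Request:
servo_tool([
  {"dx": -292,"dy": -59,"dz": 0,"roll": 0.113,"hand": 0},
  {"dx": -292,"dy": -59,"dz": 0,"roll": 0.113,"hand": 0},
  {"dx": -292,"dy": -59,"dz": 0,"roll": 0.113,"hand": 0},
  {"dx": -292,"dy": -59,"dz": 0,"roll": 0.113,"hand": 0},
  {"dx": -292,"dy": -59,"dz": 0,"roll": 0.113,"hand": 0},
  {"dx": -292,"dy": -59,"dz": 0,"roll": 0.113,"hand": 0},
  {"dx": -292,"dy": -59,"dz": 0,"roll": 0.113,"hand": 0},
  {"dx": -292,"dy": -59,"dz": 0,"roll": 0.113,"hand": 0},
])

```text
time: 21.67
ee_pos: [0.5001, -0.2583, 0.2498]
tcp_rot: [-179.8, -0.0, 100.6]
wrist_force: [-0.3, 1.6, -2.2]
finger_gap: 0.17
finger_force: 67.9
```

Request:
servo_tool([
  {"dx": 0,"dy": 0,"dz": 20,"roll": 0,"hand": 0},
  {"dx": 0,"dy": 0,"dz": 40,"roll": 0,"hand": 0},
  {"dx": 0,"dy": 0,"dz": 55,"roll": 0,"hand": 0},
  {"dx": 0,"dy": 0,"dz": 55,"roll": 0,"hand": 0},
  {"dx": 0,"dy": 0,"dz": 55,"roll": 0,"hand": 0},
])

```text
time: 22.08
ee_pos: [0.5001, -0.2517, 0.1959]
tcp_rot: [-179.8, -0.2, 101.0]
wrist_force: [-0.6, -0.5, 0.7]
finger_gap: 0.171
finger_force: 67.9
```

```bash
python3 go.py .502 -.2503 .20 101; python3 tilt.py
python3 - <<'E'
from h import *
f=bot.grab_frame("scene"); p=np.array(bot.read_state()["ee_pos"]); c=f["K"]@(f["R"]@(p-[0,0,.09])+f["t"]); u,v=(c[:2]/c[2]).astype(int); print(u,v)
save(f,"st1.png",(u-40,v-35,80,60),10); np.savez("st1.npz",w=pts(f),crop=(u-40,v-35),**f)
E
```

```text
t 22.08 pos [ 0.5001 -0.2517  0.1959] yaw 101.0 rot [-179.8   -0.2  101. ] q [-33.   7.  80.   0.  93. -44.] F [-0.6 -0.5  0.7] gap 0.171
dx 1.0 dy 2.1 dz -4.1 roll 0.000
scene flange slope about x,y dirs (deg) [-8.58963736 -0.451709  ] z0 -0.050275550468593215 75 span x 0.039458684903004665 y 0.04054890636704535 centre [-0.007   0.0115]
-0.12 4 [0.0116 0.0029]
-0.11 9 [-0.0179  0.0032]
-0.1 23 [-0.0172  0.0031]
-0.09000000000000001 23 [-0.0174  0.0039]
-0.08000000000000002 15 [-0.0156  0.0061]
-0.07000000000000002 3 [-0.0131  0.0095]
246 163
```

View pics/st1.png

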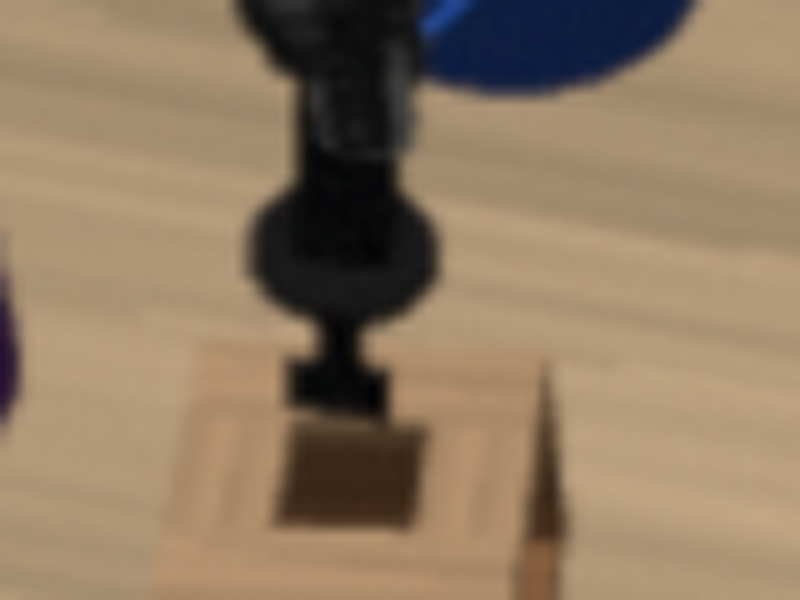

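Run:
```python
from h import *; from meas import ray,Z
f=np.load("st1.npz"); o=f["crop"]; a=np.radians(101); ex=np.array([np.cos(a),np.sin(a),0]);ey=np.array([np.sin(a),-np.cos(a),0])
px=lambda x,y:(o[0]+(x+.5)/10-.5,o[1]+(y+.5)/10-.5)
H=np.mean([ray(f,*px(*q),Z,.07) for q in((290,420),(428,428),(412,527),(275,523))],0); print("hole",H)
for z in(.087,.089,.091):
    T=ray(f,*px(338,412),Z,z); d=H-T; print(z,np.round(T,4),"need dx %.1f dy %.1f"%(d@ex*1e3,d@ey*1e3))
```

```text
hole [ 0.50829916 -0.26954939  0.07      ]
0.087 [ 0.5032 -0.2728  0.087 ] need dx 2.2 dy 5.6
0.089 [ 0.5049 -0.272   0.089 ] need dx 1.8 dy 3.8
0.091 [ 0.5066 -0.2712  0.091 ] need dx 1.3 dy 2.0
```

The blade edge is centred at (338,412), just behind and above the hole at (352,474). I'll shift about +4 mm in dy and lower.

Request:
servo_tool([
  {"dx": 0,"dy": 4,"dz": 0,"roll": 0,"hand": 0},
  {"dx": 0,"dy": 4,"dz": 10,"roll": 0,"hand": 0},
  {"dx": 0,"dy": 4,"dz": 20,"roll": 0,"hand": 0},
  {"dx": 0,"dy": 4,"dz": 30,"roll": 0,"hand": 0},
  {"dx": 0,"dy": 4,"dz": 36,"roll": 0,"hand": 0},
  {"dx": 0,"dy": 4,"dz": 36,"roll": 0,"hand": 0},
])

```text
time: 22.68
ee_pos: [0.5035, -0.2515, 0.1593]
tcp_rot: [-179.8, -0.2, 101.0]
wrist_force: [-0.3, 0.1, -0.7]
finger_gap: 0.167
finger_force: 67.9
```

Request:
servo_tool([
  {"dx": -5,"dy": 0,"dz": 4,"roll": 0,"hand": 0},
  {"dx": -10,"dy": 0,"dz": 10,"roll": 0,"hand": 0},
  {"dx": -14,"dy": 0,"dz": 16,"roll": 0,"hand": 0},
  {"dx": -14,"dy": 0,"dz": 22,"roll": 0,"hand": 0},
  {"dx": -14,"dy": 0,"dz": 26,"roll": 0,"hand": 0},
  {"dx": -14,"dy": 0,"dz": 26,"roll": 0,"hand": 0},
])

```text
time: 23.18
ee_pos: [0.5069, -0.2661, 0.1349]
tcp_rot: [-179.9, -0.1, 101.0]
wrist_force: [-0.1, 0.2, -0.7]
finger_gap: 0.169
finger_force: 68.1
```

```bash
python3 go.py .502 -.2503 .20 101; python3 tilt.py|head -1
```

```text
t 23.18 pos [ 0.5069 -0.2661  0.1349] yaw 101.0 rot [-1.799e+02 -1.000e-01  1.010e+02] q [-33.  10.  84.  -0.  86. -44.] F [-0.1  0.2 -0.7] gap 0.169
dx 16.5 dy -1.8 dz -65.1 roll -0.000
scene flange slope about x,y dirs (deg) [-8.02364301 -1.62022762] z0 -0.048551417776613884 80 span x 0.0403219951952517 y 0.039923659954144944 centre [-0.0057  0.0121]
```

Request:
servo_tool([
  {"dx": 0,"dy": 0,"dz": 3,"roll": 0,"hand": 0},
  {"dx": 0,"dy": 0,"dz": 6,"roll": 0,"hand": 0},
  {"dx": 0,"dy": 0,"dz": 8,"roll": 0,"hand": 0},
  {"dx": 0,"dy": 0,"dz": 8,"roll": 0,"hand": 0},
])

```text
time: 23.57
ee_pos: [0.5072, -0.2659, 0.1278]
tcp_rot: [-180.0, -0.0, 101.0]
wrist_force: [0.2, 0.7, 0.5]
finger_gap: 0.174
finger_force: 68.1
```

Request:
servo_tool([
  {"dx": 0,"dy": 0,"dz": 1,"roll": 0,"hand": 0},
  {"dx": 0,"dy": 0,"dz": 2,"roll": 0,"hand": 0},
  {"dx": 0,"dy": 0,"dz": 3,"roll": 0,"hand": 0},
  {"dx": 0,"dy": 0,"dz": 3,"roll": 0,"hand": 0},
])

```text
time: 23.9
ee_pos: [0.5074, -0.266, 0.1251]
tcp_rot: [-180.0, -0.0, 101.0]
wrist_force: [0.7, -0.2, -0.9]
finger_gap: 0.172
finger_force: 68.1
```

```bash
python3 go.py .502 -.2503 .20 101; python3 tilt.py|head -1
```

```text
t 23.9 pos [ 0.5074 -0.266   0.1251] yaw 101.0 rot [-180.   -0.  101.] q [-33.  10.  85.  -0.  85. -44.] F [ 0.7 -0.2 -0.9] gap 0.172
dx 16.4 dy -2.3 dz -74.9 roll 0.000
scene flange slope about x,y dirs (deg) [-13.18644856   1.06560562] z0 -0.05058623725514505 121 span x 0.05950548154164933 y 0.05647718825456019 centre [0.0021 0.0084]
```

Request:
servo_tool([
  {"dx": 0,"dy": 0,"dz": 1,"roll": 0,"hand": 0},
  {"dx": 0,"dy": 0,"dz": 2,"roll": 0,"hand": 0},
  {"dx": 0,"dy": 0,"dz": 3,"roll": 0,"hand": 0},
  {"dx": 0,"dy": 0,"dz": 3,"roll": 0,"hand": 0},
])

```text
time: 24.28
ee_pos: [0.5075, -0.266, 0.1222]
tcp_rot: [180.0, 0.0, 101.0]
wrist_force: [-0.4, 0.7, -0.0]
finger_gap: 0.174
finger_force: 68.1
```

```bash
python3 go.py .502 -.2503 .20 101
python3 - <<'E'
from h import *
f=bot.grab_frame("scene");w=pts(f);x,y,z=np.moveaxis(w,-1,0)
a=np.radians(11.3);u=(x-.509)*np.cos(a)+(y+.27)*np.sin(a);v=-(x-.509)*np.sin(a)+(y+.27)*np.cos(a)
m=(abs(u)<.043)&(abs(v)<.043); dark=f["img"].max(2)<60
P=np.c_[u,v,z][m&dark&(z>.07)&(z<.1)]
for lo in np.arange(-.035,.036,.01):
    q=P[(P[:,1]>=lo)&(P[:,1]<lo+.01)]; print("v %.3f"%lo,len(q),np.round(np.percentile(q[:,2],[10,50,90]),4) if len(q) else "", np.round([q[:,0].min(),q[:,0].max()],3) if len(q) else "")
E
```

```text
t 24.28 pos [ 0.5075 -0.266   0.1222] yaw 101.0 rot [180.   0. 101.] q [-33.  11.  85.  -0.  85. -44.] F [-0.4  0.7 -0. ] gap 0.174
dx 16.5 dy -2.4 dz -77.8 roll 0.000Traceback (most recent call last):
  File "<stdin>", line 5, in <module>
IndexError: boolean index did not match indexed array along axis 1; size of axis is 1920 but size of corresponding boolean axis is 640
```

```bash
cat > fl.py <<'E'
from h import *
f=bot.grab_frame("scene");w=pts(f);x,y,z=np.moveaxis(w,-1,0)
a=np.radians(11.3);u=(x-.509)*np.cos(a)+(y+.27)*np.sin(a);v=-(x-.509)*np.sin(a)+(y+.27)*np.cos(a)
m=(abs(u)<.043)&(abs(v)<.043)&(f["img"].max(2)<60)&(z>.03)&(z<.16)
P=np.stack([u,v,z],-1)[m]
for lo in np.arange(-.035,.036,.01):
    q=P[(P[:,1]>=lo)&(P[:,1]<lo+.01)]; print("v %.3f"%lo,len(q),(np.round(np.percentile(q[:,2],[5,25,50,75]),4),np.round([q[:,0].min(),q[:,0].max()],3)) if len(q) else "")
q=P[(P[:,2]>.07)&(P[:,2]<.09)]; print("low dark (flange) mean",np.round(q.mean(0),4),len(q),"u",np.round(np.percentile(q[:,0],[3,97]),3),"v",np.round(np.percentile(q[:,1],[3,97]),3))
E
python3 fl.py
```

```text
v -0.035 3 (array([0.0767, 0.0772, 0.0777, 0.0786]), array([-0.001,  0.003]))
v -0.025 30 (array([0.0748, 0.0757, 0.0772, 0.0782]), array([-0.011,  0.022]))
v -0.015 66 (array([0.0731, 0.0765, 0.0886, 0.1023]), array([0.004, 0.024]))
v -0.005 87 (array([0.071 , 0.0762, 0.0942, 0.1243]), array([-0.016,  0.043]))
v 0.005 92 (array([0.0708, 0.0744, 0.0985, 0.1357]), array([-0.014,  0.024]))
v 0.015 6 (array([0.089 , 0.136 , 0.1423, 0.155 ]), array([-0.005,  0.011]))
v 0.025 1 (array([0.0315, 0.0315, 0.0315, 0.0315]), array([0.042, 0.042]))
v 0.035 0 
low dark (flange) mean [ 0.009  -0.0042  0.0769] 143 u [-0.011  0.022] v [-0.024  0.013]
```

Request:
servo_tool([
  {"dx": 2,"dy": 0,"dz": 0,"roll": 0,"hand": 0},
  {"dx": 5,"dy": 0,"dz": 0,"roll": 0,"hand": 0},
  {"dx": 5,"dy": 0,"dz": 1,"roll": 0,"hand": 0},
  {"dx": 5,"dy": 0,"dz": 2,"roll": 0,"hand": 0},
  {"dx": 5,"dy": 0,"dz": 2,"roll": 0,"hand": 0},
])

```text
time: 24.8
ee_pos: [0.5066, -0.2601, 0.1226]
tcp_rot: [179.9, -0.1, 101.0]
wrist_force: [-3.0, 1.8, 7.5]
finger_gap: 0.168
finger_force: 69.4
```

```bash
python3 go.py .502 -.2503 .20 101; python3 fl.py
```

```text
t 24.8 pos [ 0.5066 -0.2601  0.1226] yaw 101.0 rot [ 1.799e+02 -1.000e-01  1.010e+02] q [-33.  10.  85.   0.  85. -44.] F [-3.   1.8  7.5] gap 0.168
dx 10.5 dy -2.7 dz -77.4 roll 0.001
v -0.035 0 
v -0.025 17 (array([0.0745, 0.0753, 0.0768, 0.0778]), array([-0.012,  0.017]))
v -0.015 39 (array([0.0751, 0.0772, 0.0782, 0.0905]), array([0.007, 0.026]))
v -0.005 76 (array([0.0744, 0.077 , 0.0939, 0.1096]), array([0.005, 0.026]))
v 0.005 98 (array([0.0729, 0.0767, 0.0963, 0.1315]), array([-0.015,  0.025]))
v 0.015 49 (array([0.0716, 0.0741, 0.1306, 0.1427]), array([-0.012,  0.025]))
v 0.025 2 (array([0.031 , 0.032 , 0.0333, 0.0345]), array([0.041, 0.042]))
v 0.035 1 (array([0.0323, 0.0323, 0.0323, 0.0323]), array([0.042, 0.042]))
low dark (flange) mean [0.0094 0.0017 0.0776] 142 u [-0.008  0.024] v [-0.019  0.019]
```

Request:
servo_tool([
  {"dx": 0,"dy": 0,"dz": -1,"roll": 0,"hand": 30},
  {"dx": 0,"dy": 0,"dz": -1,"roll": 0,"hand": 50},
  {"dx": 0,"dy": 0,"dz": -1,"roll": 0,"hand": 70},
  {"dx": 0,"dy": 0,"dz": -1,"roll": 0,"hand": 80},
  {"dx": 0,"dy": 0,"dz": -1,"roll": 0,"hand": 80},
  {"dx": 0,"dy": 0,"dz": -1,"roll": 0,"hand": 80},
])

```text
time: 25.35
ee_pos: [0.5064, -0.261, 0.1209]
tcp_rot: [-180.0, -0.0, 101.0]
wrist_force: [0.2, -0.5, -0.5]
finger_gap: 0.8
finger_force: 0.0
```

Request:
servo_tool([
  {"dx": 0,"dy": 0,"dz": -20,"roll": 0,"hand": 80},
  {"dx": 0,"dy": 0,"dz": -50,"roll": 0,"hand": 80},
  {"dx": 0,"dy": 0,"dz": -90,"roll": 0,"hand": 80},
  {"dx": 0,"dy": 0,"dz": -120,"roll": 0,"hand": 80},
  {"dx": -60,"dy": -80,"dz": -120,"roll": 0,"hand": 80},
  {"dx": -120,"dy": -160,"dz": -120,"roll": 0,"hand": 80},
  {"dx": -180,"dy": -180,"dz": -120,"roll": 0,"hand": 80},
  {"dx": -180,"dy": -180,"dz": -120,"roll": 0,"hand": 80},
])

```text
time: 26.02
ee_pos: [0.4079, -0.3959, 0.2419]
tcp_rot: [180.0, 0.1, 101.1]
wrist_force: [0.9, -0.3, -0.2]
finger_gap: 0.801
finger_force: 0.0
```

```bash
python3 go.py .502 -.2503 .20 101; python3 fl.py|tail -1; python3 potchk.py; python3 ang.py|tail -2
python3 - <<'E'
from meas import *
for n in("top","scene"):
    f=bot.grab_frame(n);w=pts(f);x,y,z=np.moveaxis(w,-1,0);st=(x>.44)&(x<.58)&(y>-.34)&(y<-.19)
    print(n,"handle top",w[st&(z>.138)].mean(0),np.nanmax(z[st]),(st&(z>.138)).sum())
    for lo in (.085,.1,.115,.13): q=w[st&(z>lo)&(z<lo+.015)];print(lo,len(q),np.round(q.mean(0),4))
    for l in("jar_center","mug"):
        for r in bot.cut_out(f,l)[:1]: print(l,np.round(np.nanmedian(w[r["pixels"]],0),3))
E
```

```text
t 26.02 pos [ 0.4079 -0.3959  0.2419] yaw 101.1 rot [1.800e+02 1.000e-01 1.011e+02] q [-50.   7.  75.   0.  98. -61.] F [ 0.9 -0.3 -0.2] gap 0.801
dx 124.8 dy 120.3 dz 41.9 roll 0.001
low dark (flange) mean [0.009  0.0012 0.0764] 145 u [-0.009  0.022] v [-0.019  0.018]
top pot [0.5827 0.0608] 0.0528 284 to heat [ 0.1 -0.2] maxz 0.07612961810094243
scene pot [0.5857 0.0617] 0.0529 284 to heat [-0.9 -0.1] maxz 0.07288238761674747
pointer bg 105 [(71, 21, ' c 72.2')]
tab bg 118 [(72, 54, ' c 71.5')]
top handle top [ 0.5017527  -0.27881609  0.19189352] 0.5831681807152108 98
0.085 12 [ 0.5057 -0.2628  0.093 ]
0.1 10 [ 0.5066 -0.2621  0.1068]
0.115 11 [ 0.5064 -0.263   0.1224]
0.13 58 [ 0.5087 -0.2703  0.1415]
jar_center [ 0.385 -0.111  0.069]
mug [ 0.801 -0.145  0.037]
scene handle top [ 0.5134199  -0.27016136  0.14280717] 0.1483223594338104 58
0.085 40 [ 0.5181 -0.2692  0.0918]
0.1 49 [ 0.517  -0.2679  0.1073]
0.115 45 [ 0.5167 -0.2695  0.1223]
0.13 77 [ 0.515  -0.2692  0.1397]
jar_center [ 0.401 -0.108  0.046]
mug [ 0.797 -0.146  0.05 ]
```

Everything checks out, so I'm handing the job in.

```bash
python3 -c "
from cell import bot; print(bot.finish_job())"
```

```text
the job is handed in; nothing more can be done
None
```

I handed the job in at 26 s without seeing the verdict: by my last camera checks the pot is within about 1 mm of the heating ring's centre, the pointer within about 1° of the tab, and the tool is back upright in its stand, let go.

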